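# Hang a solder reel on the bench dispenser

## Task

Pick up the steel spindle by its black grip block, thread its rod through the bore of the solder reel lying in the rack until the reel is fully home against the collar, and with it lift the reel and lay the rod into the slots of both cheeks of the dispenser stand, so that the reel hangs freely between them; then let go. Work gently, by feel (the rod sits crooked in its grip): never press hard on the reel or the stand, do not touch the reel with the gripper, and leave the other things on the bench alone.

Things in the scene. Friction and masses are not known exactly. Their poses are not given: they have to be found in the camera images.
- spindle: The spindle, lying on the bench: black grip block 16 mm wide (x), 50 long (y), 30 high (z), 0.10 kg; from the middle of its front (+y) face a plain steel rod, diameter 10 mm, 85 mm long, 0.03 kg, stands out level. Origin: on the rod's axis in that front face, 15 mm above the block's underside; the block spans y -50 to 0 mm. Axes are the block's, not the rod's (see grip_mid).
- grip_mid (a point): Centre of the grip block, 25 mm behind the spindle's origin. The rod is set crooked in the block: turned about the vertical at the spindle's origin by up to 0.15 rad to either side (tip up to 13 mm off the block's y axis). This is not measured: see it from above, or feel it by bringing the rod's side against something fixed. It is rigid and does not bend back.
- reel: The solder reel, 0.14 to 0.26 kg: two black flanges 64 mm in diameter, 4 mm thick, grey winding 50 mm in diameter, 42 mm wide overall, lying on its rims, bore level, about 38 mm over the bench. Bore 14 mm in diameter, right through, no chamfer. Origin: centre of the bore at mid width; y is the bore's axis. It is loose: slides in the rack, turns on the rod when lifted.
- collar (a point): Point on the block's y axis 20 mm ahead of the spindle's origin. Here the rod carries a collar, 22 mm in diameter, its faces 16 and 20 mm along the rod from the block. Behind it is a bare neck 16 mm long, beyond it 65 mm of bare rod, tip edge rounded 1.5 mm. The reel is home when its flange meets the collar: bore centre then 41 mm along the rod from the spindle's origin.
- rack: Aluminium rack fixed to the bench, the reel lies in it; open at its -y side, where the rod enters towards +y. Origin: underside of the 6 mm bed, under its middle; y is along the bore. Bed spans x +-45, y -40 to +60 mm; two rails 10 mm high at x +-17 to +-23 mm keep the reel from rolling. Two posts behind the back plate (y 55 to 61, x +-21 to +-43 mm) are 60 mm high.
- plate (a point): Middle of the front face of the rack's sprung steel back plate, at rack y = 26 mm, 38 mm over the bench. Plate 80 mm wide, top at 63 mm, with a gap 30 mm wide (from 19 mm height, open at the top) for the rod's tip. It gives up to 12 mm towards +y against about 0.7 N per mm, then stops hard. The reel starts 1 to 9 mm before it.
- stand: Grey dispenser stand fixed to the bench. Origin: underside of its foot (80 x 100 x 8 mm), under the middle; the rod must lie along y, grip block at the -y end. Two cheeks 60 mm wide (x), 6 mm thick, 72 mm high, middles at y = -32.5 and +32.5 mm, each with an open-topped slot. The cheeks' sides (x = +-30 mm, from 8 to 72 mm height) are flat and free, firm enough to feel against.
- seat (a point): Rod axis when seated, midway between the cheeks: stand x = 0, y = 0, 55 mm high. Slots 14 mm wide, bottom at 50 mm height, widening from 62 mm to a 32 mm mouth at the top. The neck belongs in the -y cheek (spindle origin at stand y = -40.5 mm, +-5 mm of play), the bare end in the +y cheek; the reel hangs here, its centre some 2 mm lower.
- meter: Bystander: black hand multimeter lying flat, 85 x 150 x 42 mm. Origin: middle of its underside.
- jar: Bystander: small amber flux jar, 40 mm in diameter, 45 mm high. Origin: middle of its underside.
- wire_spool: Bystander: small grey wire spool standing on its flange, 38 mm in diameter, 24 mm high. Origin: middle of its underside.
- screwdriver: Bystander: screwdriver lying flat, about 200 mm long. Origin under its middle.
- book: Bystander: white book lying flat, 150 x 210 x 18 mm. Origin: middle of its underside.
- board: Bystander: circuit board lying on the book, 60 x 80 mm, 15 mm high with its parts. Origin: middle of its underside.
- parts_tray: Bystander: grey divided tray, 110 x 160 x 35 mm. Origin: middle of its underside.
Not all that is in view belongs to the job. Leave any red look-alike of the spindle alone. What is shaped like the stand but blue is not meant.

How it is judged:
By the outcome, as a careful person would: the job done as asked, in the order asked, and still so for the second after the job is handed in, with the robot touching nothing.
It also fails if it takes over 64 s, if anything falls off the work surface, if the arm or the gripper's body presses on something with over 40 N, if the wrist force passes 120 N, or if a joint passes its speed limit or range.

## Robot

A 6-joint arm with a two-finger parallel gripper is mounted at the origin on the work surface. World frame = base frame: x ahead of the robot, y to its left, z up, the work surface at z = 0. Lengths are in mm, angles in rad, forces in N, time in s.
With the tool pointing down it reaches from about 400 to 925 mm from the base axis. Payload 12.5 kg.
Tool frame: the origin (TCP) lies on the centre line of the jaws, within the pads' length; the fingertips stand 25 mm ahead of it and the grasp point (between the pads) lies 6 mm ahead of it (env.tip_extent is the distance from the TCP to the fingertips, in mm); x points along the fingers, z is the direction in which the jaws open and shut, and the axes are right-handed (so a half turn about x gives the same grasp; the last joint's range is limited). The gripper opens to 95 mm and grips with 3 to 60 N. Pads are 20 mm wide; open, the fingers measure 119 mm over their backs; the gripper's body (75 mm by 180 mm) begins 59 mm behind the grasp point.
Start: joints at [-1.351, 0.491, 1.559, -0, 1.092, -0.106], TCP at [200.064, -592.13, 239.661] pointing down, gripper open.
Joint ranges: [-3.1, 3.1], [-0.84, 2.19], [0.05, 2.79], [-1.13, 4.28], [0.06, 2.93], [-2.69, 2.69]. Speed limits (rad/s): [2.22, 2.22, 2.79, 3.14, 3.14, 3.14].

## Interface

Orientations are given as [roll, pitch, yaw] about the fixed x, y, z axes, in that order (R = Rz(yaw) Ry(pitch) Rx(roll)).
In Python, from cell import env gives the robot as it stands.
- The arm moves only by the tool step_arm, never from a script. Its argument "rows" is a list of rows, each a list of 6 numbers: the shift along the tool's x, y, z in mm, then the turn, a rotation vector about the tool's x, y, z in rad. In form: [[x, y, z, wx, wy, wz], ...]. A call has 1 to 8 rows; each row shifts and turns the pose as measured when the row begins, along the tool's axes as they then stand; what a row does not reach is not made up. A row lasts 1/8 s, in which the tool goes at most 62.5 mm and 10.7 degrees, less where a joint would pass 70% of its speed; a pose out of reach is approached as far as the arm can. A call is refused whole if a number of a shift passes 62.5 or a number of a turn 0.188, either way. A call with a gripper value outside its range is refused whole. "grip" is the finger opening in mm, from 0 to 95.1, set as the call begins (left out, the last holds). The fingers move at their own pace and stop on an object; the grip force is fixed at half the most. Time passes only in rows, so rows that do not move let the fingers close. It gives the time, the measured TCP pose, the force and the opening at its end, in the units of the state.
- env.state(): the state, without advancing time (a new reading comes with each control period).
- env.read_camera(name): name is "side" or "top"; returns the picture (400x640x3 uint8, red, green, blue); there is no depth.
- env.get_calibration(name): a dict with "fx", "fy", "cx", "cy" (pixels), "D" ([k1, k2, p1, p2, k3] as OpenCV has them; the pictures are not rectified), "pose" (4x4, takes a point from camera to world coordinates). Camera axes: x right, y down, z forward; pixel columns grow to the right and rows downward; lengths in mm; the calibration is good to about 2 mm. A picture is of the moment at which its call begins. get_calibration takes no time and is no camera call.
- env.job_done(): hands the job in, once; it reports no verdict.
The state is a dict: "t": time; "joints": joint angles; "qvel": joint speeds; "tau": joint torques, N m; "eef_pos": TCP position; "tcp_rot": TCP orientation; "ft_force": force on the tool from outside, world axes, zero at the start; "moment": the same for the moment, N m; "opening": opening from 0.0 (shut) to 1.0 (fully open).
Only numpy, scipy, OpenCV 4.12 (cv2) and the standard library are available. Lean on these libraries where they do the work, as an engineer would, in place of code of your own. Each camera call takes 0.05 s, during which the arm holds its last target.

## Working session

There is one attempt and no reset: what is moved stays moved. The work goes in short steps, Python scripts to look and compute and a tool call to move; the robot and the scene stay as the last step left them, time stands still between calls to the robot, and variables do not carry over. Pictures are saved under pics/ and viewed, and the job is handed in when it is done.

Besides the shell and the picture viewer there is one more tool, called after ">>>" as name(argument=value, ...), one argument or row to a line, values as JSON. step_arm: Moves the arm, as the interface text tells. Its arguments: {"type":"object","properties":{"rows":{"type":"array","items":{"type":"array","items":{"type":"number"}}},"grip":{"type":"number"}},"required":["rows"]}

```bash
ls -la; mkdir -p pics; python3 - <<'E'
from cell import env
import cv2
print(env.state())
for n in("top","side"):
    im=env.read_camera(n); cv2.imwrite(f"pics/{n}0.png",im[:,:,::-1])
    c=env.get_calibration(n); print(n,c)
E
```

```text
total 12
drwxr-xr-x  3 agent agent 4096 Dec  7 02:17 .
drwxr-xr-x 23 root  root  4096 Dec  7 02:17 ..
drwxr-xr-x  2 agent agent 4096 Dec  7 02:17 pics
{'t': 0.0, 'joints': array([-1.35059314e+00,  4.91518616e-01,  1.55944360e+00,  1.87243852e-06,
        1.09171898e+00, -1.05624847e-01]), 'qvel': array([-0.00076746,  0.00017544, -0.00044531, -0.00139126, -0.00043412,
        0.00126005]), 'tau': array([-6.02208365e-04, -6.12645435e+01, -2.58185148e+01,  6.92631374e-02,
        4.81900130e-02, -1.38293613e-04]), 'eef_pos': array([ 200.01726501, -591.89805479,  239.08919292]), 'tcp_rot': array([3.03444219, 1.56970779, 1.78947303]), 'ft_force': array([ 0.211764  , -0.93313816, -0.25787751]), 'moment': array([-0.00513659, -0.01857877, -0.03026298]), 'opening': 1.001638829948511}
top {'fx': 399.63574441937254, 'fy': 399.63574441937254, 'cx': 316.7979624419747, 'cy': 197.4273129594992, 'D': array([0.0144551, 0.       , 0.       , 0.       , 0.       ]), 'pose': array([[-1.80662281e-02, -9.98494093e-01,  5.17992000e-02,
         4.95558256e+02],
       [-9.99836317e-01,  1.80924556e-02,  3.74345459e-05,
        -7.79731230e+01],
       [-9.74552898e-04, -5.17900451e-02, -9.98657520e-01,
         1.16318270e+03],
       [ 0.00000000e+00,  0.00000000e+00,  0.00000000e+00,
         1.00000000e+00]])}
side {'fx': 479.3601078893842, 'fy': 479.3601078893842, 'cx': 331.9021951705686, 'cy': 207.35981722426408, 'D': array([-0.04539039,  0.        ,  0.        ,  0.        ,  0.        ]), 'pose': array([[-7.83168603e-01, -4.72203072e-01,  4.04562972e-01,
         1.08009853e+02],
       [-6.21763499e-01,  6.02601529e-01, -5.00281469e-01,
         4.69887769e+02],
       [-7.55581924e-03, -6.43347228e-01, -7.65537232e-01,
         8.99522078e+02],
       [ 0.00000000e+00,  0.00000000e+00,  0.00000000e+00,
         1.00000000e+00]])}
```

View pics/top0.png

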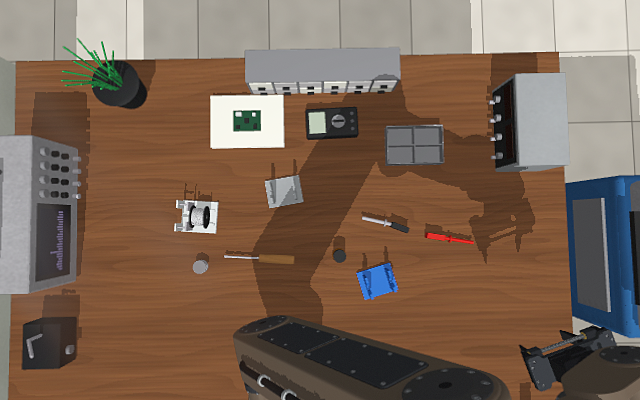

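View pics/side0.png

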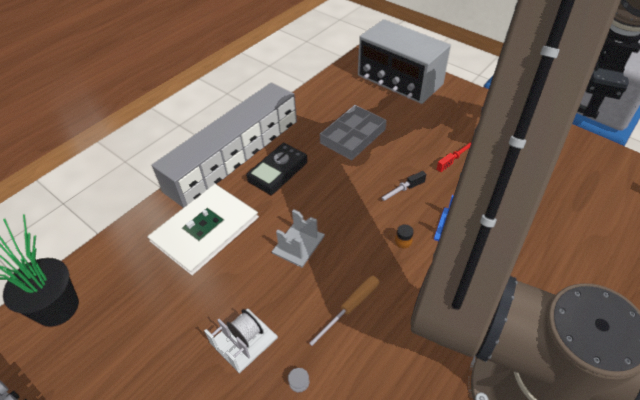

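The top view shows the candidates. The steel spindle with the black block is at about (385,222) and the red look-alike is at (450,238). The grey stand is at (284,190) and the blue one at (377,281). The reel in the rack is at (198,215). I'll enlarge these to confirm.

```bash
cat > h.py <<'E'
import numpy as np, cv2
from cell import env
from scipy.spatial.transform import Rotation as R
def crop(im,x0,y0,x1,y1,s,name):
    c=cv2.resize(im[y0:y1,x0:x1],None,fx=s,fy=s,interpolation=cv2.INTER_CUBIC)
    cv2.imwrite('pics/'+name,c[:,:,::-1] if im.shape[2]==3 else c)
def K(c): return np.array([[c['fx'],0,c['cx']],[0,c['fy'],c['cy']],[0,0,1]])
def ray(name,uv):
    c=env.get_calibration(name); uv=np.atleast_2d(np.array(uv,float))
    n=cv2.undistortPoints(uv.reshape(-1,1,2),K(c),c['D']).reshape(-1,2)
    d=np.c_[n,np.ones(len(n))]@c['pose'][:3,:3].T
    return c['pose'][:3,3],d
def atz(name,uv,z):
    o,d=ray(name,uv); s=(z-o[2])/d[:,2]; return o+d*s[:,None]
def proj(name,P):
    c=env.get_calibration(name); T=np.linalg.inv(c['pose'])
    r=cv2.Rodrigues(T[:3,:3])[0]
    return cv2.projectPoints(np.atleast_2d(np.array(P,float)),r,T[:3,3],K(c),c['D'])[0].reshape(-1,2)
def tri(uvt,uvs):
    o1,d1=ray('top',uvt);o2,d2=ray('side',uvs); d1=d1[0];d2=d2[0]
    A=np.c_[d1,-d2]; s=np.linalg.lstsq(A,o2-o1,rcond=None)[0]
    a=o1+d1*s[0];b=o2+d2*s[1]; return (a+b)/2,np.linalg.norm(a-b)
E
python3 - <<'E'
from h import *
t=cv2.imread('pics/top0.png')[:,:,::-1]; s=cv2.imread('pics/side0.png')[:,:,::-1]
crop(t,350,200,490,260,5.5,'t_sp.png')
crop(t,165,165,315,245,5.3,'t_rs.png')
crop(s,370,130,480,250,5,'s_sp.png')
crop(s,195,200,335,370,3.5,'s_rs.png')
E
```

```text
(no output)
```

View pics/t_sp.png

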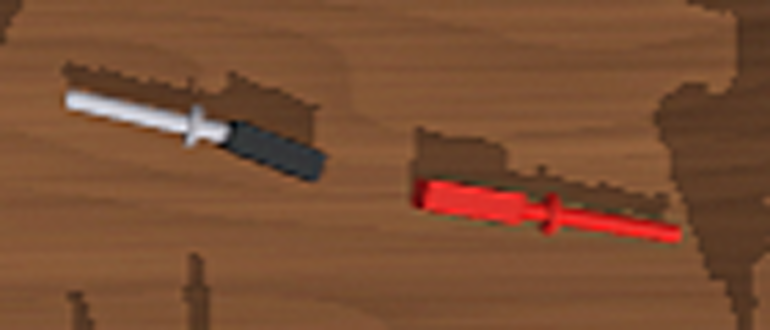

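View pics/t_rs.png

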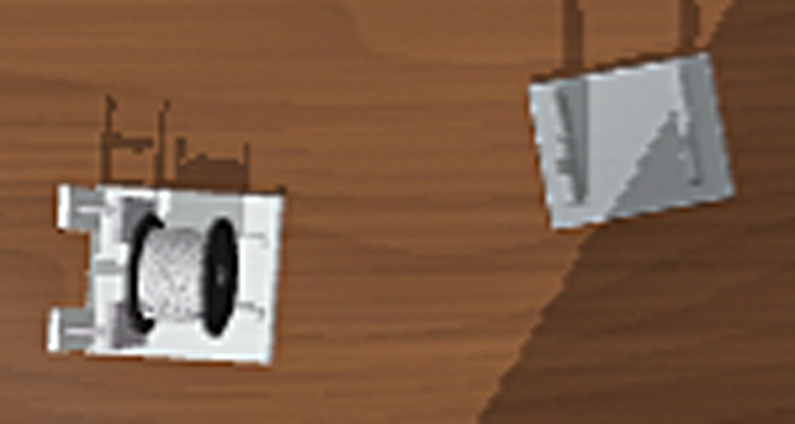

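View pics/s_sp.png

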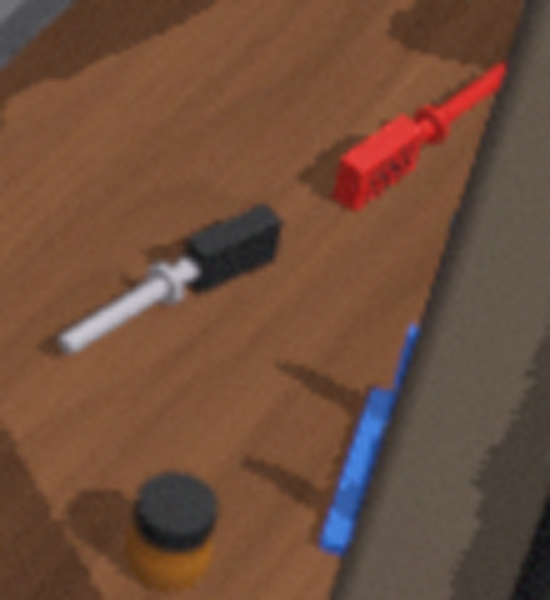

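View pics/s_rs.png

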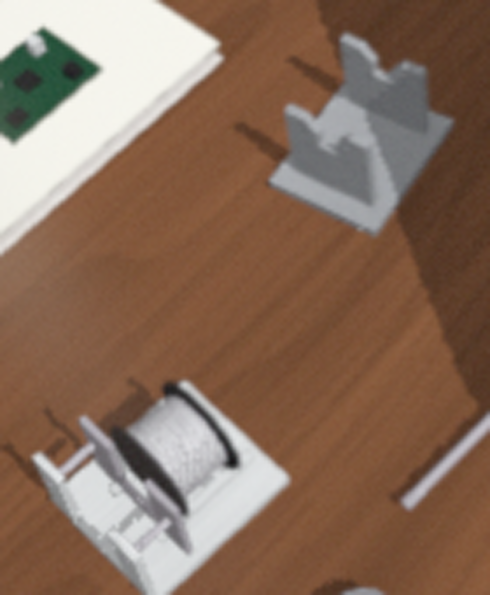

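```bash
python3 - <<'E'
from h import *
t=cv2.imread('pics/top0.png')[:,:,::-1]; s=cv2.imread('pics/side0.png')[:,:,::-1]
def g(im,x0,y0,x1,y1,s,name):
    c=cv2.resize(im[y0:y1,x0:x1],None,fx=s,fy=s,interpolation=cv2.INTER_CUBIC).copy()
    for x in range(x0,x1,5):
        cv2.line(c,(int((x-x0+.5)*s),0),(int((x-x0+.5)*s),6),(255,255,0),1)
        if x%10==0: cv2.putText(c,str(x),(int((x-x0+.5)*s)-10,18),0,.38,(255,255,0),1)
    for y in range(y0,y1,5):
        cv2.line(c,(0,int((y-y0+.5)*s)),(6,int((y-y0+.5)*s)),(255,255,0),1)
        if y%10==0: cv2.putText(c,str(y),(8,int((y-y0+.5)*s)+4),0,.38,(255,255,0),1)
    cv2.imwrite('pics/'+name,c[:,:,::-1])
g(t,355,205,415,245,13,'g1.png')
g(t,170,180,225,240,10,'g2.png')
g(t,258,170,308,215,13,'g3.png')
g(s,375,165,435,210,13,'g4.png')
g(s,200,305,280,370,9,'g5.png')
g(s,268,205,328,268,9,'g6.png')
E
```

```text
(no output)
```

View pics/g1.png

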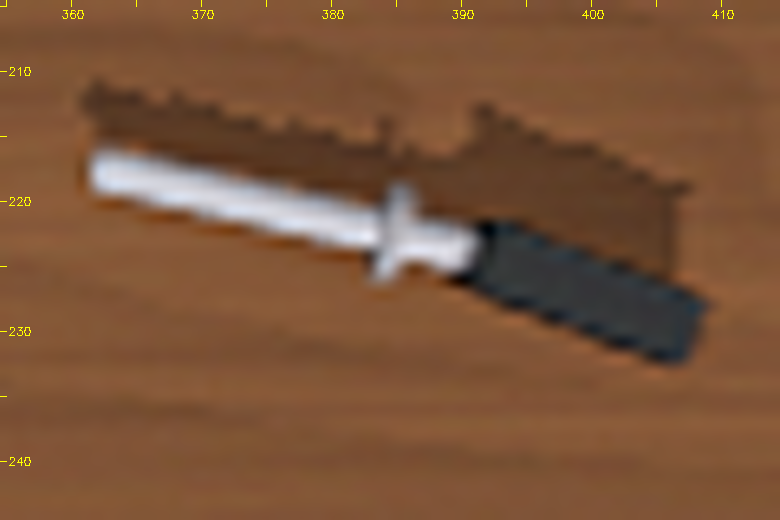

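View pics/g2.png

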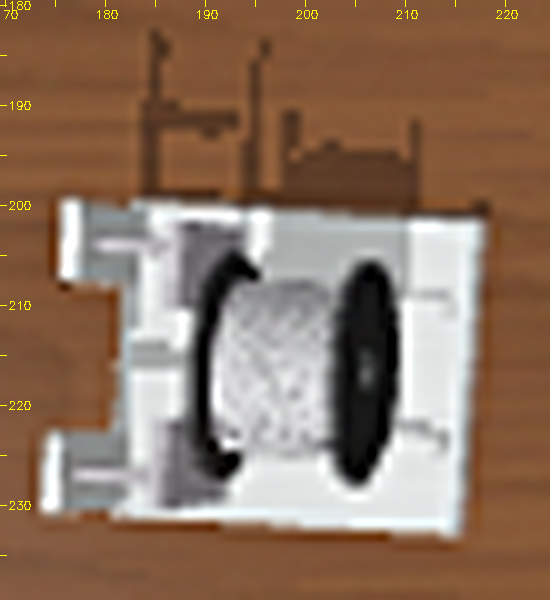

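View pics/g3.png

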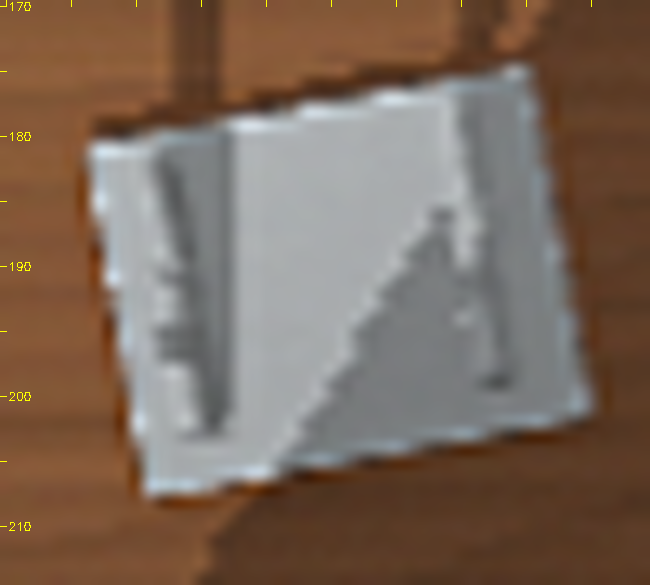

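View pics/g4.png

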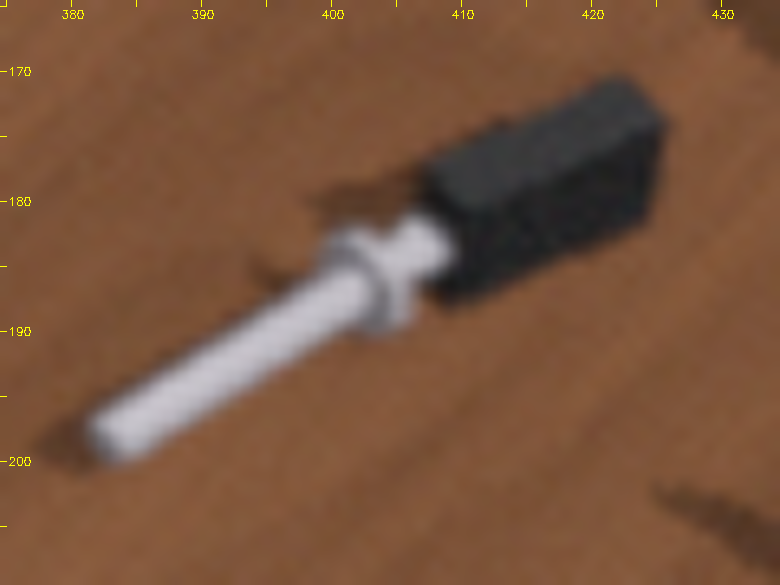

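View pics/g5.png

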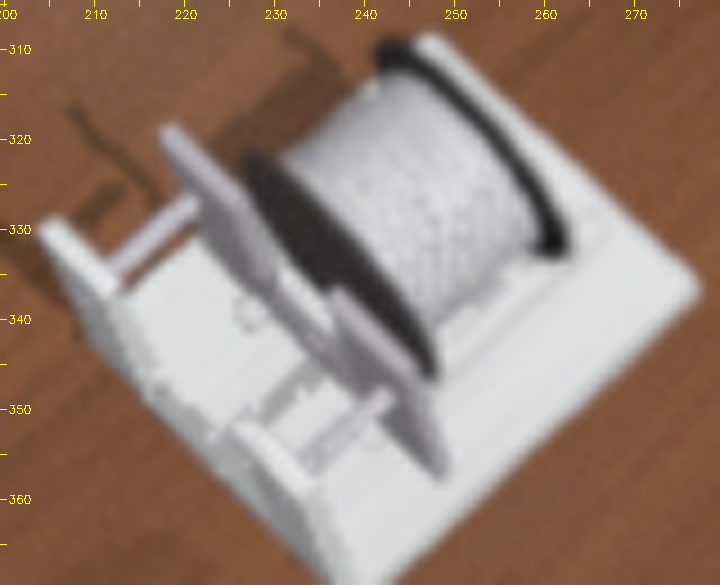

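View pics/g6.png

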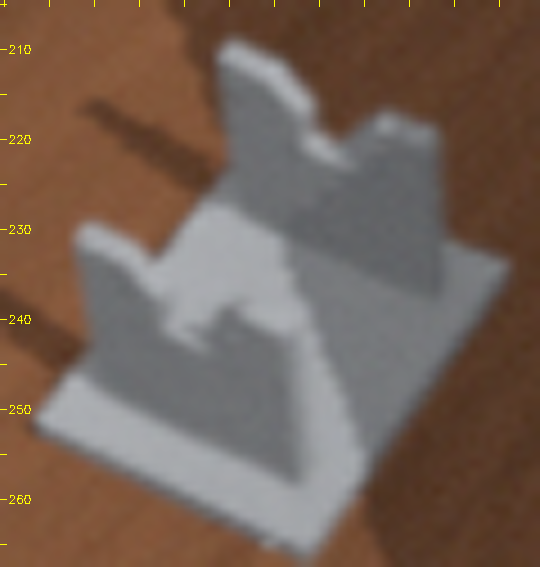

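```bash
cat > fit.py <<'E'
from h import *
from scipy.optimize import least_squares
def px(l,s,x0,y0): 
    return [((a[0]+.5)/s-.5+x0,(a[1]+.5)/s-.5+y0) for a in l]
def fit(obs,p0,sel=None):
    # obs: list (cam, uv, fn(p)->local)
    def res(p):
        r=[]
        for cam in('top','side'):
            o=[q for q in obs if q[0]==cam]
            if not o: continue
            L=np.array([q[2](p) if callable(q[2]) else q[2] for q in o],float)
            c,s=np.cos(p[2]),np.sin(p[2])
            W=np.c_[p[0]+c*L[:,0]-s*L[:,1],p[1]+s*L[:,0]+c*L[:,1],L[:,2]]
            r.append(proj(cam,W)-np.array([q[1] for q in o]))
        return np.concatenate(r).ravel()
    f=least_squares(res,p0,loss='soft_l1',f_scale=.7); return f.x,res(f.x).reshape(-1,2)
E
cat > f1.py <<'E'
from fit import *
np.set_printoptions(precision=2,suppress=True)
def mk(cam,pts,s,x0,y0): return [(cam,uv,L) for uv,L in zip(px([p[0] for p in pts],s,x0,y0),[p[1] for p in pts])]
st=mk('top',[((90,143),(40,50,8)),((528,68),(40,-50,8)),((592,408),(-40,-50,8)),((147,494),(-40,50,8))],13,258,170)
ss=mk('side',[((508,264),(-40,-50,8)),((312,548),(-40,50,8)),((38,416),(40,50,8)),((80,238),(30,35.5,72)),((298,332),(-30,35.5,72)),((220,62),(30,-29.5,72)),((438,142),(-30,-29.5,72)),((440,298),(-30,-29.5,8)),((300,485),(-30,35.5,8))],9,268,205)
rt=mk('top',[((488,218),(45,-40,6)),((462,535),(-45,-40,6)),((62,198),(43,61,60)),((43,515),(-43,61,60)),((60,430),(-21,61,60)),((60,280),(21,61,60))],10,170,180)
rs=mk('side',[((428,30),(45,-40,6)),((702,290),(-45,-40,6)),((47,216),(43,61,60)),((115,290),(21,55,60)),((380,578),(-45,60,6)),((165,125),(40,26,63)),((445,380),(-40,26,63))],9,200,305)
rod=lambda t,z=15:(lambda p:(-t*np.sin(p[3]),t*np.cos(p[3]),z))
bt=mk('top',[((485,222),(8,0,30)),((708,300),(8,-50,30)),((690,360),(-8,-50,30)),((462,282),(-8,0,30)),((92,170),rod(85))],13,355,205)
bs=mk('side',[((432,160),(8,0,30)),((622,78),(8,-50,30)),((662,122),(-8,-50,30)),((470,208),(-8,0,30)),((455,305),(-8,0,0)),((648,222),(-8,-50,0)),((115,440),rod(85))],13,375,165)
if __name__=='__main__':
  for n,a,b,p0 in(('stand',st,ss,[480,20,.16]),('rack',rt,rs,[430,270,-.05]),('spindle',bt,bs,[420,-300,-.3,.1])):
    for k,o in(('both',a+b),('top',a),('side',b)):
        p,r=fit(o,p0); print(n,k,p,'rms',np.sqrt((r**2).mean()))
        if k=='both': print(r.T)
  print(atz('top',px([(375,262),(358,488),(370,370)],10,170,180),38))
E
python3 f1.py
```

```text
stand both [575.08  16.25   0.17] rms 0.4828158430390033
[[ 0.26  0.47  0.59  0.8   0.22 -0.25 -0.08 -0.28 -0.87  0.01 -1.1  -0.36
   0.61]
 [ 0.37 -0.2   0.71  0.48 -0.45 -0.17  0.21  0.06  0.35 -0.67  0.44  0.36
   0.21]]
stand top [576.08  17.77   0.16] rms 0.2558507546657044
stand side [ 574.82   15.8  -112.93] rms 0.4321213857164502
rack both [506.14 251.66 -69.18] rms 1.1935077766503097
[[-0.47  0.18  0.62  0.38 -0.77  0.27  0.24 -0.32 -0.87  1.37 -2.55  1.07
  -2.47]
 [ 0.36 -0.19  0.49  0.01  0.5   0.25  0.29 -1.41  1.9  -1.19  2.72 -0.15
  -1.94]]
rack top [506.72 251.89  -0.07] rms 0.387930849555486
rack side [ 505.47  251.03 -125.71] rms 1.5450468630867857
spindle both [ 474.79 -288.26   -0.36    0.13] rms 0.5878680390875112
[[ 0.76  0.36 -0.08  0.69  0.06 -1.29 -0.06  0.79 -0.34 -0.58  0.21 -0.77]
 [-0.11 -0.18  0.56  0.62  0.11  0.18 -0.93 -0.43  0.48  1.14  0.02  0.6 ]]
spindle top [ 475.19 -287.2     5.93  -31.3 ] rms 0.33008006688636427
spindle side [ 474.72 -289.42   18.48  -25.  ] rms 0.6267210400233699
[[536.07 231.27  38.  ]
 [472.73 236.25  38.  ]
 [505.74 232.78  38.  ]]
```

```bash
cat > mv.py <<'E'
from h import *
np.set_printoptions(precision=4,suppress=True)
def pose():
    s=env.state(); return np.array(s['eef_pos']),R.from_euler('xyz',s['tcp_rot']),s
def tgtR(yaw):
    # tool x down, tool z along +-block x (cos yaw, sin yaw); choose nearer
    p,r,s=pose(); best=None
    for sg in(1,-1):
        z=sg*np.array([np.cos(yaw),np.sin(yaw),0]); x=np.array([0,0,-1.]); y=np.cross(z,x)
        q=R.from_matrix(np.c_[x,y,z]); d=(r.inv()*q).as_rotvec()
        if best is None or np.linalg.norm(d)<np.linalg.norm(best[1]): best=(q,d,sg)
    return best
def plan(pos,yaw):
    p,r,s=pose(); q,d,sg=tgtR(yaw)
    print('t',s['t'],'pos',p,'j',s['joints'],'F',s['ft_force'],'open',s['opening'])
    print('sg',sg,'rotvec tool',d,'| shift now-axes',r.inv().apply(np.array(pos)-p),'| shift target-axes',q.inv().apply(np.array(pos)-p))
E
python3 - <<'E'
from mv import *
p,r,s=pose(); print(r.as_matrix())
plan([466,-311.6,100],-.36)
E
```

```text
[[-0.0002  0.9474  0.32  ]
 [ 0.0009  0.32   -0.9474]
 [-1.      0.0001 -0.0009]]
t 0.1 pos [ 199.9849 -591.9497  239.144 ] j [-1.3507  0.4915  1.5594 -0.      1.0917 -0.1056] F [-1.0489 -0.5218 -0.7927] open 1.00198909349499
sg 1 rotvec tool [-0.885  -0.0008 -0.0005] | shift now-axes [ 139.337   341.7328 -180.3467] | shift target-axes [139.144  356.0887 150.2028]
```

>>> step_arm(
  rows=[
    [0,0,0,-0.177,0,0],
    [0,0,0,-0.177,0,0],
    [0,0,0,-0.177,0,0],
    [0,0,0,-0.177,0,0],
    [0,0,0,-0.177,0,0],
    [0,0,0,0,0,0],
  ],
  grip=60,
)

```text
t: 0.85
eef_pos: [199.8, -591.1, 236.9]
tcp_rot: [2.129, 1.565, 1.795]
ft_force: [0.5, -0.4, 0.6]
opening: 0.633
```

```bash
python3 -c "
from mv import *
plan([466,-311.6,100],-.36)"
```

```text
t 0.85 pos [ 199.8134 -591.0824  236.8784] j [-1.3506  0.494   1.5615 -0.      1.0917 -1.0168] F [ 0.4701 -0.3848  0.6311] open 0.6326554439803096
sg 1 rotvec tool [ 0.0262 -0.003  -0.0046] | shift now-axes [138.0468 350.6342 160.3126] | shift target-axes [136.8784 355.3373 150.6688]
```

>>> step_arm(
  rows=[
    [10,50,22,0.004,0,0],
    [10,50,22,0.004,0,0],
    [10,50,22,0.004,0,0],
    [10,50,22,0.004,0,0],
    [10,50,22,0.004,0,0],
    [10,50,22,0.004,0,0],
    [10,30,15,0,0,0],
    [0,0,0,0,0,0],
  ],
)

```text
t: 1.85
eef_pos: [460.3, -326.3, 164.7]
tcp_rot: [2.271, 1.565, 1.871]
ft_force: [0.2, -0.4, 0.4]
opening: 0.633
```

```bash
python3 -c "
from mv import *
plan([466,-311.6,100],-.36)
for n in('top','side'): cv2.imwrite('pics/%s1.png'%n,env.read_camera(n)[:,:,::-1])
t=cv2.imread('pics/top1.png')[:,:,::-1]
crop(t,340,180,460,270,6.5,'c1.png')
t=cv2.imread('pics/side1.png')[:,:,::-1]
crop(t,350,120,470,220,6.5,'c2.png')
"
```

```text
t 1.85 pos [ 460.313  -326.3364  164.6543] j [-0.735   0.4952  1.7889  0.0036  0.8622 -0.3375] F [ 0.2073 -0.408   0.354 ] open 0.6329550137764347
sg 1 rotvec tool [-0.0398 -0.0034 -0.0042] | shift now-axes [64.7202 15.5209 -0.2734] | shift target-axes [64.6543 15.7951  0.1312]
```

View pics/c1.png

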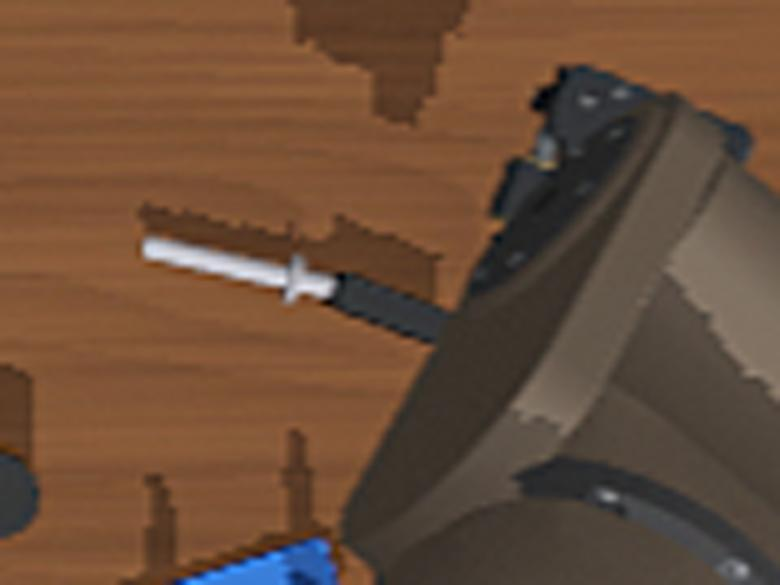

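View pics/c2.png

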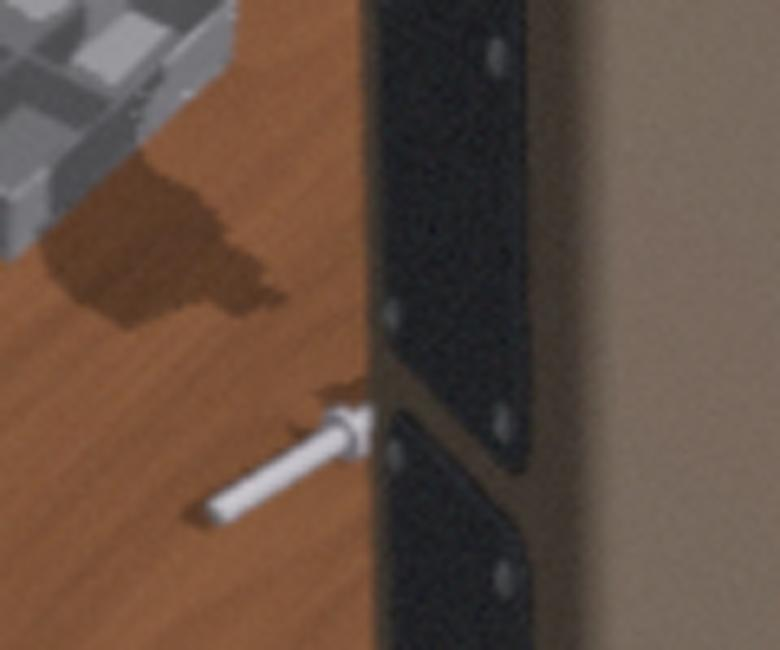

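>>> step_arm(
  rows=[
    [0,10,0,-0.04,0,0],
    [25,5,0,0,0,0],
    [30,0,0,0,0,0],
    [30,0,0,0,0,0],
    [0,0,0,0,0,0],
  ],
)

```text
t: 2.58
eef_pos: [463.0, -316.4, 80.8]
tcp_rot: [1.031, 1.568, 0.667]
ft_force: [-0.3, 0.7, -0.1]
opening: 0.63
```

```bash
python3 -c "
from mv import *
plan([466,-311.6,29],-.36)
for n in('top','side'): cv2.imwrite('pics/%s2.png'%n,env.read_camera(n)[:,:,::-1])
t=cv2.imread('pics/top2.png')[:,:,::-1]
crop(t,340,180,460,270,6.5,'c1.png')
t=cv2.imread('pics/side2.png')[:,:,::-1]
crop(t,350,120,470,220,6.5,'c2.png')
"
```

```text
t 2.575 pos [ 463.0188 -316.4409   80.7589] j [-0.7184  0.6109  1.8644  0.0041  0.6658 -0.3582] F [-0.2515  0.7126 -0.1008] open 0.6303170306445668
sg 1 rotvec tool [-0.0034  0.0013 -0.0022] | shift now-axes [51.7724  5.4707  0.9973] | shift target-axes [51.7589  5.5808  1.0847]
```

View pics/c1.png

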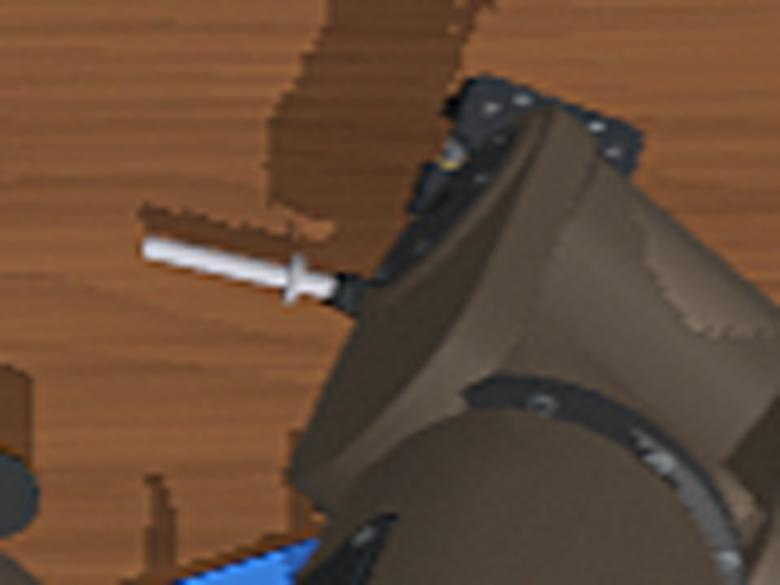

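View pics/c2.png

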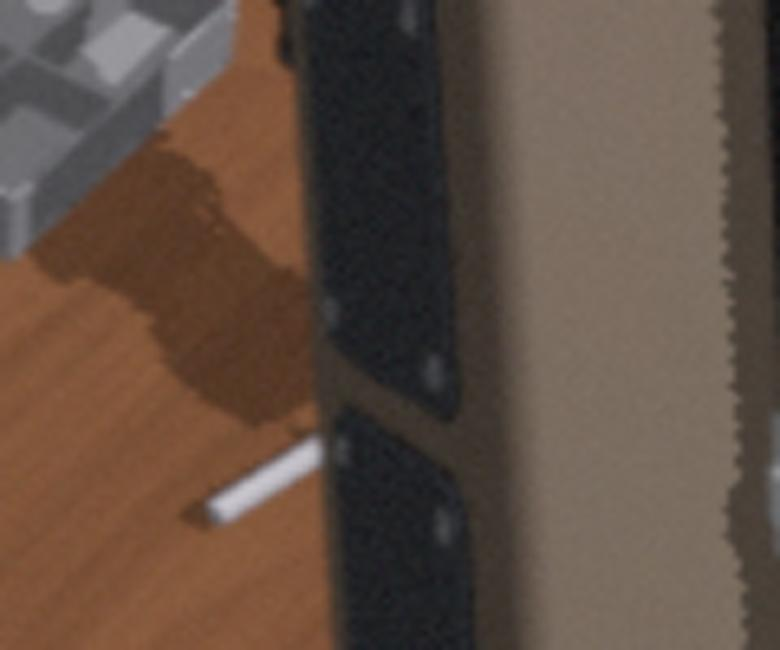

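>>> step_arm(
  rows=[
    [17,4,1,0,0,0],
    [17,2,0,0,0,0],
    [12,0,0,0,0,0],
    [0,0,0,0,0,0],
  ],
)

```text
t: 3.18
eef_pos: [468.1, -312.1, 35.6]
tcp_rot: [-0.009, 1.563, -0.372]
ft_force: [0.1, 0.5, -0.9]
opening: 0.629
```

```bash
python3 -c "
from mv import *
plan([466,-311.6,29],-.36)"
```

```text
t 3.175 pos [ 468.0809 -312.1269   35.6461] j [-0.7066  0.684   1.886   0.0047  0.5644 -0.3472] F [ 0.1326  0.4737 -0.8634] open 0.6293475194859025
sg 1 rotvec tool [-0.0034  0.0076  0.0001] | shift now-axes [ 6.6298 -0.2466 -2.1827] | shift target-axes [ 6.6461 -0.2399 -2.1332]
```

>>> step_arm(
  rows=[
    [5,0,-2,0,0.0076,0],
    [1.5,0,0,0,0,0],
    [0,0,0,0,0,0],
  ],
)

```text
t: 3.55
eef_pos: [466.3, -311.6, 29.1]
tcp_rot: [-1.455, 1.57, -1.819]
ft_force: [0.2, -0.1, 0.4]
opening: 0.629
```

```bash
python3 -c "
from mv import *
plan([466,-311.6,29],-.36)"
```

```text
t 3.55 pos [ 466.3432 -311.5941   29.0957] j [-0.7067  0.695   1.8883 -0.0006  0.5581 -0.3429] F [ 0.1761 -0.0885  0.4397] open 0.6288345992169385
sg 1 rotvec tool [-0.0033  0.      0.0003] | shift now-axes [ 0.0957 -0.1275 -0.3187] | shift target-axes [ 0.0957 -0.1265 -0.3191]
```

Now close the gripper.

>>> step_arm(
  rows=[
    [0,0,0,0,0,0],
    [0,0,0,0,0,0],
    [0,0,0,0,0,0],
    [0,0,0,0,0,0],
    [0,0,0,0,0,0],
    [0,0,0,0,0,0],
  ],
  grip=0,
)

```text
t: 4.3
eef_pos: [466.5, -311.8, 29.7]
tcp_rot: [-0.565, 1.569, -0.928]
ft_force: [0.0, 0.5, -0.3]
opening: 0.167
```

```bash
python3 -c "
from mv import *
plan([466,-311.6,29],-.36); p,r,s=pose(); print(s['moment'],r.as_matrix())"
```

```text
t 4.3 pos [ 466.5302 -311.8038   29.7378] j [-0.7067  0.6939  1.8881 -0.0005  0.5583 -0.343 ] F [ 0.0306  0.5139 -0.3103] open 0.16742055086643695
sg 1 rotvec tool [-0.0033  0.0011  0.0007] | shift now-axes [ 0.7372  0.0025 -0.5689] | shift target-axes [ 0.7378  0.0039 -0.568 ]
[-0.0419 -0.0286  0.0234] [[ 0.0008  0.3554  0.9347]
 [-0.0011  0.9347 -0.3554]
 [-1.     -0.0007  0.0011]]
```

>>> step_arm(
  rows=[
    [-8,0,0,0,0,0],
    [-20,0,0,0,0,0],
    [-30,0,0,0,0,0],
    [-30,0,0,0,0,0],
    [-30,0,0,0,0,0],
    [-5,0,0,0,0,0],
    [0,0,0,-0.17,0,0],
    [0,0,0,0,0,0],
  ],
)

```text
t: 5.3
eef_pos: [465.5, -310.9, 156.9]
tcp_rot: [2.969, 1.57, 2.778]
ft_force: [0.1, 0.6, -0.7]
opening: 0.167
```

```bash
python3 -c "
from mv import *
plan([493,97,140],-.19)"
```

```text
t 5.3 pos [ 465.5176 -310.9067  156.8728] j [-0.7067  0.499   1.809  -0.0004  0.8345 -0.5154] F [ 0.0782  0.628  -0.7464] open 0.16724098127414808
sg 1 rotvec tool [-0.001  -0.0009 -0.0002] | shift now-axes [ 16.9868 405.7056 -50.4209] | shift target-axes [ 16.8728 405.7564 -50.049 ]
```

>>> step_arm(
  rows=[
    [0,25,-3,0,0,0],
    [0,50,-6,0,0,0],
    [0,50,-6,0,0,0],
    [0,50,-6,0,0,0],
    [0,50,-6,0,0,0],
    [0,50,-6,0,0,0],
    [0,50,-6,0,0,0],
    [0,25,-3,0,0,0],
  ],
)

```text
t: 6.3
eef_pos: [495.1, 49.4, 151.1]
tcp_rot: [3.024, 1.562, 2.793]
ft_force: [0.3, -0.4, -0.8]
opening: 0.167
```

```bash
python3 -c "
from mv import *
plan([493,97,110],-.19)"
```

```text
t 6.3 pos [495.0902  49.447  151.0806] j [-0.0347  0.4355  1.9589  0.0042  0.7561  0.1931] F [ 0.3092 -0.3649 -0.8295] open 0.16686511116717187
sg 1 rotvec tool [-0.0409 -0.0092 -0.0013] | shift now-axes [ 41.2477  45.768  -12.537 ] | shift target-axes [ 41.0806  46.3024 -11.0334]
```

>>> step_arm(
  rows=[
    [15,20,-6,-0.04,-0.009,0],
    [20,20,-5,0,0,0],
    [10,5,0,0,0,0],
    [0,0,0,0,0,0],
  ],
)

```text
t: 6.8
eef_pos: [492.7, 98.9, 102.9]
tcp_rot: [2.991, 1.568, 2.791]
ft_force: [0.6, -0.9, -0.6]
opening: 0.164
```

```bash
cat >> h.py <<'E'
def g(im,x0,y0,x1,y1,s,name):
    c=cv2.resize(im[y0:y1,x0:x1],None,fx=s,fy=s,interpolation=cv2.INTER_CUBIC).copy()
    for x in range(x0,x1):
        if x%5==0: cv2.line(c,(int((x-x0+.5)*s),0),(int((x-x0+.5)*s),6),(255,255,0),1)
        if x%10==0: cv2.putText(c,str(x),(int((x-x0+.5)*s)-10,18),0,.38,(255,255,0),1)
    for y in range(y0,y1):
        if y%5==0: cv2.line(c,(0,int((y-y0+.5)*s)),(6,int((y-y0+.5)*s)),(255,255,0),1)
        if y%10==0: cv2.putText(c,str(y),(8,int((y-y0+.5)*s)+4),0,.38,(255,255,0),1)
    cv2.imwrite('pics/'+name,c[:,:,::-1])
E
python3 -c "
from mv import *
plan([493,97,110],-.19)
for n in('top','side'):
    im=env.read_camera(n); cv2.imwrite('pics/%s3.png'%n,im[:,:,::-1])
t=cv2.imread('pics/top3.png')[:,:,::-1]
g(t,165,170,295,250,6,'c1.png')
t=cv2.imread('pics/side3.png')[:,:,::-1]
g(t,195,230,325,330,6,'c2.png')
"
```

```text
t 6.8 pos [492.7344  98.8702 102.8986] j [0.0659 0.5177 1.9907 0.002  0.6358 0.2644] F [ 0.5562 -0.8924 -0.6424] open 0.16408240239173433
sg 1 rotvec tool [-0.0101 -0.0029 -0.0005] | shift now-axes [-7.104  -1.777   0.6115] | shift target-axes [-7.1014 -1.7864  0.614 ]
```

View pics/c1.png

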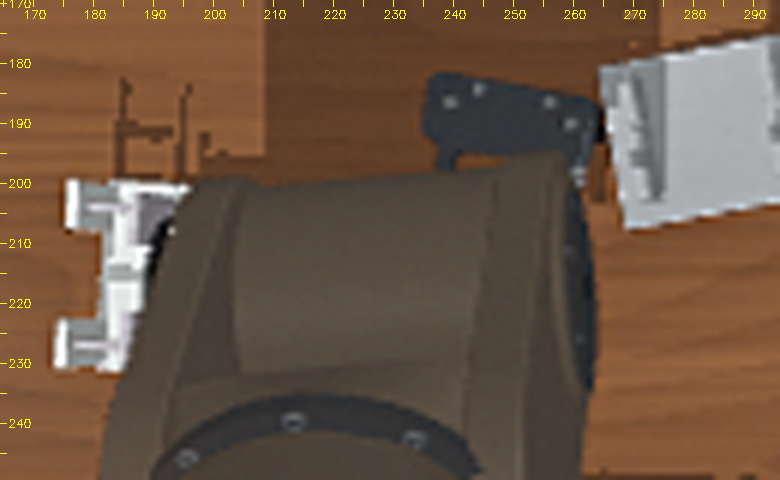

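View pics/c2.png

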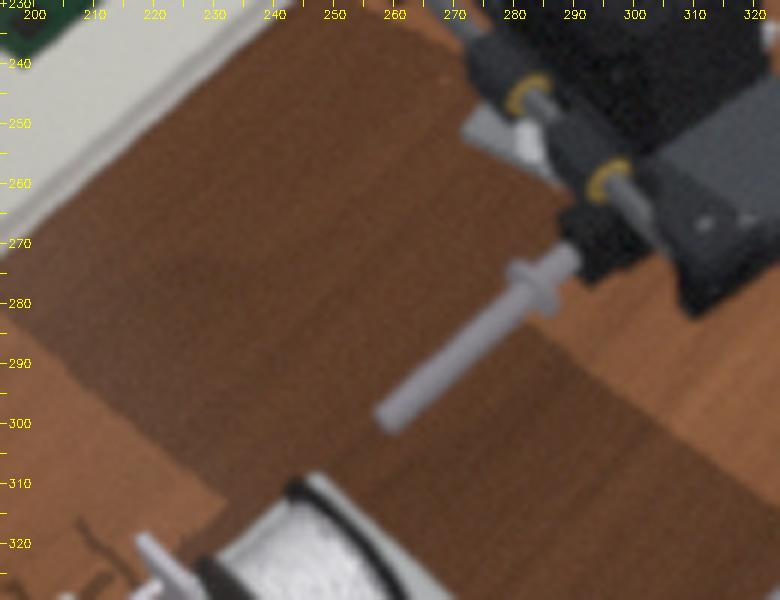

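```bash
cat > rodfit.py <<'E'
# fit bright rod centreline in side view, by sub-pixel cross-profile
from h import *
def edges(im,a,b,half=9,n=25,vis=None):
    """between points a,b (pix) along axis: find grey profile centre"""
    a=np.array(a,float);b=np.array(b,float);d=(b-a)/np.linalg.norm(b-a);nrm=np.array([-d[1],d[0]])
    out=[]
    sat=im.astype(float).max(2)-im.astype(float).min(2)  # grey -> low saturation
    ts=np.linspace(-half,half,8*half+1)
    for s in np.linspace(0,1,n):
        c=a+(b-a)*s; P=(c+ts[:,None]*nrm).astype(np.float32)
        v=cv2.remap(sat.astype(np.float32),P[:,0].reshape(-1,1),P[:,1].reshape(-1,1),cv2.INTER_LINEAR).ravel()
        thr=(v.min()+np.median(np.r_[v[:10],v[-10:]]))/2
        m=v<thr; k=np.argmin(np.abs(ts)+100*(~m))
        i=k
        while i>0 and m[i-1]: i-=1
        j=k
        while j<len(m)-1 and m[j+1]: j+=1
        out.append((c+nrm*(ts[i]+ts[j])/2).tolist()+[ts[j]-ts[i]])
    return np.array(out)
E
python3 -c "
from rodfit import *
np.set_printoptions(precision=2,suppress=True)
im=cv2.imread('pics/side3.png')[:,:,::-1]
f=lambda x,y:((x+.5)/6-.5+195,(y+.5)/6-.5+230)
e=edges(im,f(410,398),f(510,310)); print(e[::4])
P=atz('side',e[:,:2],88.2); 
q=np.polyfit(P[:,1],P[:,0],1); print('yaw of rod',-np.arctan(q[0]), P[0],P[-1], 'resid',np.std(P[:,0]-np.polyval(q,P[:,1])))
tip=atz('side',[f(390,415)],88.2); print('tip',tip)
from mv import *
p,r,s=pose(); z=r.as_matrix()[:,2]; print('block yaw',np.arctan2(z[1],z[0]))
"
```

```text
[[262.92 295.92   6.  ]
 [265.69 293.47   6.  ]
 [268.47 291.03   6.  ]
 [271.17 288.49   5.75]
 [273.86 285.95   6.  ]
 [276.72 283.6    5.75]
 [279.42 281.06   5.5 ]]
yaw of rod -0.059222960944980335 [502.93 195.37  88.2 ] [500.37 151.2   88.2 ] resid 0.16170331557917822
tip [[503.68 203.8   88.2 ]]
block yaw -0.2001675957103558
```

```bash
python3 -c "
from fit import *
np.set_printoptions(precision=3,suppress=True)
def yaw(cam,pts,s,x0,y0,z,ax):
    P=atz(cam,px(pts,s,x0,y0),z); d=P[-1]-P[0]; 
    a=np.arctan2(d[1],d[0]); a=a if ax=='x' else a-np.pi/2
    a=(a+np.pi/2)%np.pi-np.pi/2
    print(cam,ax,a,np.linalg.norm(d),P[0],P[-1])
yaw('side',[(428,30),(702,290)],9,200,305,6,'x')
yaw('side',[(702,290),(400,568)],9,200,305,6,'y')
yaw('side',[(388,62),(560,245)],9,200,305,38,'x')
yaw('side',[(165,125),(445,470)],9,200,305,63,'x')
yaw('top',[(488,218),(462,535)],10,170,180,6,'x')
yaw('top',[(110,515),(462,535)],10,170,180,6,'y')
yaw('top',[(150,202),(488,218)],10,170,180,6,'y')
yaw('top',[(375,262),(358,488)],10,170,180,38,'x')
yaw('top',[(62,198),(43,515)],10,170,180,60,'x')
"

```

```text
side x -0.08628067846700915 93.5737356918282 [549.219 208.549   6.   ] [455.993 216.613   6.   ]
side y -0.08592819066996138 87.21779668123035 [455.993 216.613   6.   ] [463.478 303.509   6.   ]
side x -0.13132452360080205 60.78127770686009 [534.784 229.089  38.   ] [474.526 237.049  38.   ]
side x -0.171595176371798 102.5379289290419 [549.174 276.416  63.   ] [448.142 293.924  63.   ]
top x -0.08668575024471892 91.70895120141313 [549.371 207.351   6.   ] [458.007 215.291   6.   ]
top y -0.07541075865266667 101.52552407290092 [465.656 316.528   6.   ] [458.007 215.291   6.   ]
top y -0.06558739669365332 97.84371375995252 [555.784 304.984   6.   ] [549.371 207.351   6.   ]
top x -0.07845561476905338 63.53238262715058 [536.068 231.267  38.   ] [472.731 236.246  38.   ]
top x -0.05902012327491768 87.27310595449637 [554.519 311.321  60.   ] [467.397 316.469  60.   ]
```

```bash
cat > ov.py <<'E'
from h import *
def frame(x,y,yaw,L):
    L=np.atleast_2d(np.array(L,float)); c,s=np.cos(yaw),np.sin(yaw)
    return np.c_[x+c*L[:,0]-s*L[:,1],y+s*L[:,0]+c*L[:,1],L[:,2]]
def circ(y,r,z): 
    a=np.linspace(0,2*np.pi,90); return np.c_[r*np.cos(a),0*a+y,z+r*np.sin(a)]
def overlay(cam,src,polys,x0,y0,x1,y1,s,name):
    im=cv2.imread(src)[y0:y1,x0:x1]; c=cv2.resize(im,None,fx=s,fy=s,interpolation=cv2.INTER_CUBIC).copy()
    for P,col in polys:
        uv=(proj(cam,P)-[x0,y0]+.5)*s-.5
        cv2.polylines(c,[np.round(uv*8).astype(np.int32)],False,col,1,cv2.LINE_AA,3)
    cv2.imwrite('pics/'+name,c)
def reel(x,y,yaw,z=38):
    return [(frame(x,y,yaw,circ(k,32,z)),(0,255,0) if k<0 else (0,255,255)) for k in(-21,-17,17,21)]+[(frame(x,y,yaw,circ(-21,7,z)),(0,0,255))]
def rack(x,y,yaw):
    b=[(45,-40,6),(45,60,6),(-45,60,6),(-45,-40,6),(45,-40,6)]
    pl=[(40,26,63),(15,26,63),(15,26,19),(-15,26,19),(-15,26,63),(-40,26,63)]
    po=[(43,61,60),(21,61,60),(21,55,60),(43,55,60),(43,61,60)]; pm=[(-a,b_,c) for a,b_,c in po]
    return [(frame(x,y,yaw,q),(255,0,255)) for q in(b,pl,po,pm)]
E
cat > o1.py <<'E'
from ov import *
import sys
X,Y,W,RX,RY=map(float,sys.argv[1:6])
for cam,box,n in(('top',(170,180,225,240,10),'ot.png'),('side',(200,305,280,370,9),'os.png')):
    overlay(cam,'pics/%s0.png'%cam,rack(X,Y,W)+reel(RX,RY,W),*box,n)
E
python3 o1.py 506 252 -.078 505.5 253
```

```text
(no output)
```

View pics/ot.png

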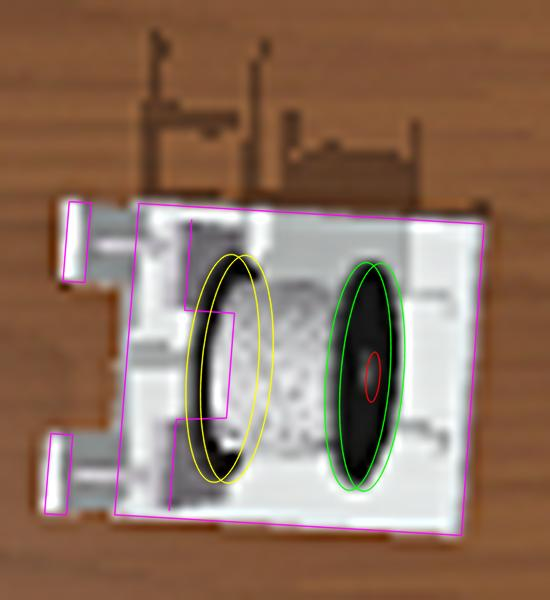

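View pics/os.png

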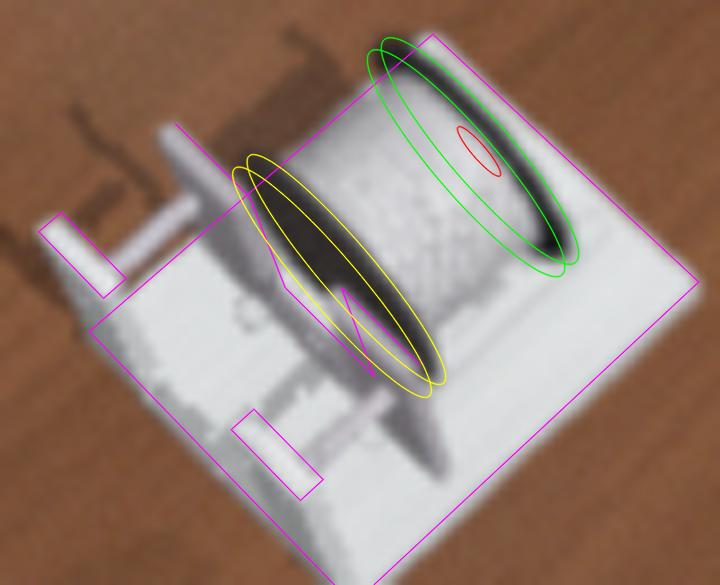

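```bash
python3 o1.py 506 252.3 -.074 506 254.5
```

```text
(no output)
```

View pics/ot.png

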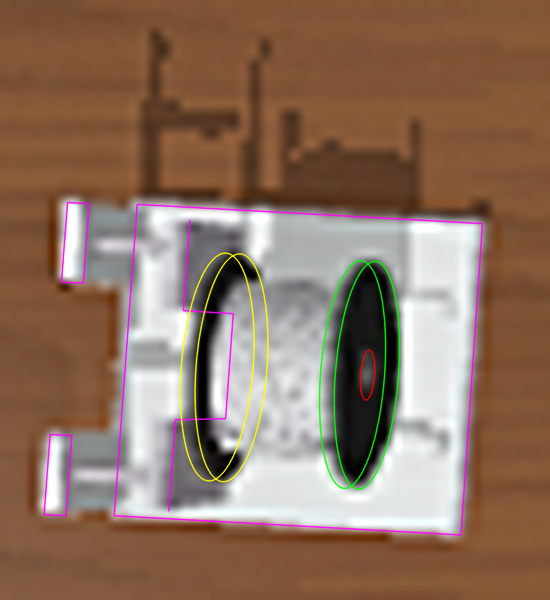

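View pics/os.png

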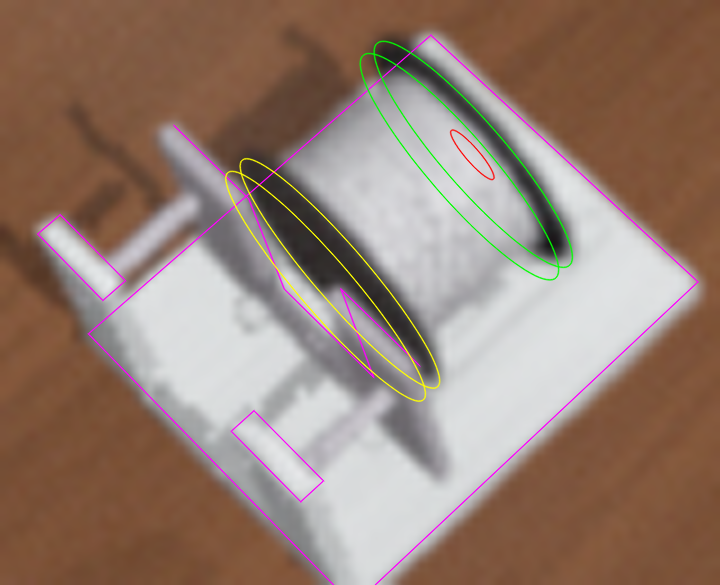

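>>> step_arm(
  rows=[
    [15,0,-2.4,0.013,-0.003,0],
    [20,0,0,0,0,0],
    [10,0,0,0,0,0],
    [2,0,0,0,0,0],
    [0,0,0,0,0,0],
  ],
)

```text
t: 7.52
eef_pos: [493.0, 96.3, 58.6]
tcp_rot: [0.31, 1.564, 0.09]
ft_force: [0.2, 0.8, -0.8]
opening: 0.166
```

```bash
python3 -c "
from mv import *
plan([490,97,52.7],-.213)
for n in('side',):
    im=env.read_camera(n); cv2.imwrite('pics/%s4.png'%n,im[:,:,::-1])
t=cv2.imread('pics/side4.png')[:,:,::-1]
g(t,195,260,325,360,6,'c2.png')
"
```

```text
t 7.525 pos [492.9639  96.321   58.5539] j [0.0613 0.5938 2.0251 0.0004 0.5156 0.2804] F [ 0.1537  0.81   -0.8015] open 0.16624582876322164
sg 1 rotvec tool [-0.0065  0.0068 -0.0022] | shift now-axes [ 5.8331  0.0047 -3.0804] | shift target-axes [ 5.8539  0.0371 -3.0404]
```

View pics/c2.png

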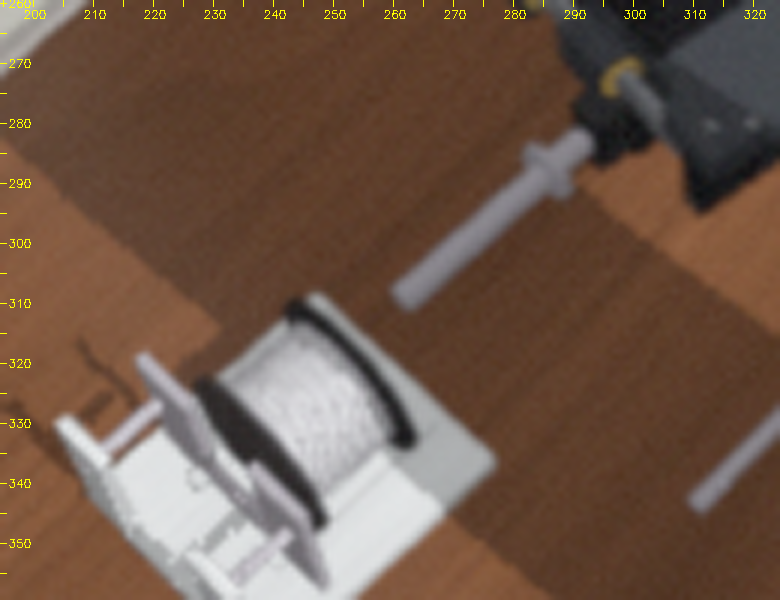

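>>> step_arm(
  rows=[
    [5,0,-1,-0.0065,0.007,-0.002],
    [0.5,0,0,0,0,0],
    [0,0,0,0,0,0],
  ],
)

```text
t: 7.95
eef_pos: [492.3, 96.7, 53.6]
tcp_rot: [0.485, 1.57, 0.273]
ft_force: [-0.6, -0.1, -1.4]
opening: 0.164
```

```bash
cat > look.py <<'E'
from rodfit import *
from mv import *
import sys
def look(tag,a,b,box,zoff=14.7,s=6):
    im=env.read_camera('side'); cv2.imwrite(f'pics/{tag}.png',im[:,:,::-1])
    g(im,*box,s,f'{tag}c.png')
    p,r,st=pose(); z=p[2]-zoff
    e=edges(im,a,b); e=e[(e[:,2]>4)&(e[:,2]<8)]
    P=atz('side',e[:,:2],z); q=np.polyfit(P[:,1],P[:,0],1)
    m=r.as_matrix(); by=np.arctan2(m[1,2],m[0,2])
    print('n',len(e),'w',e[:,2].mean(),'rod yaw',-np.arctan(q[0]),'x at y=200',np.polyval(q,200),'at 233',np.polyval(q,233),'std',np.std(P[:,0]-np.polyval(q,P[:,1])))
    o=p[:2]+25*np.array([-np.sin(by),np.cos(by)]); ry=by+.137; 
    k=(233-o[1])/np.cos(ry); print('FK: block yaw',by,'origin',o,'rod x at 233',o[0]-np.sin(ry)*k, 'tip',o+85*np.array([-np.sin(ry),np.cos(ry)]))
    print('t',st['t'],p,'F',st['ft_force'],'M',st['moment'])
    return P
E
python3 -c "
from look import *
P=look('s5',(265,310),(281,296),(195,260,325,360))
plan([490,97,52.7],-.213)
"
```

```text
n 25 w 5.79 rod yaw -0.07060883516091464 x at y=200 503.8675488362971 at 233 506.20152044194384 std 0.18281235441715385
FK: block yaw -0.21231362088295663 origin [497.6184 121.0985] rod x at 233 506.06209350867795 tip [504.014  205.8575]
t 8.0 [492.3504  96.6598  53.5874] F [ 0.3014  0.6847 -0.9323] M [-0.0591 -0.0935 -0.0056]
t 8.0 pos [492.3504  96.6598  53.5874] j [0.062  0.6037 2.0252 0.0004 0.5117 0.274 ] F [ 0.3014  0.6847 -0.9323] open 0.16812184236738292
sg 1 rotvec tool [ 0.0007  0.0008 -0.0005] | shift now-axes [ 0.8853 -0.1631 -2.37  ] | shift target-axes [ 0.8874 -0.1644 -2.3692]
```

View pics/s5c.png

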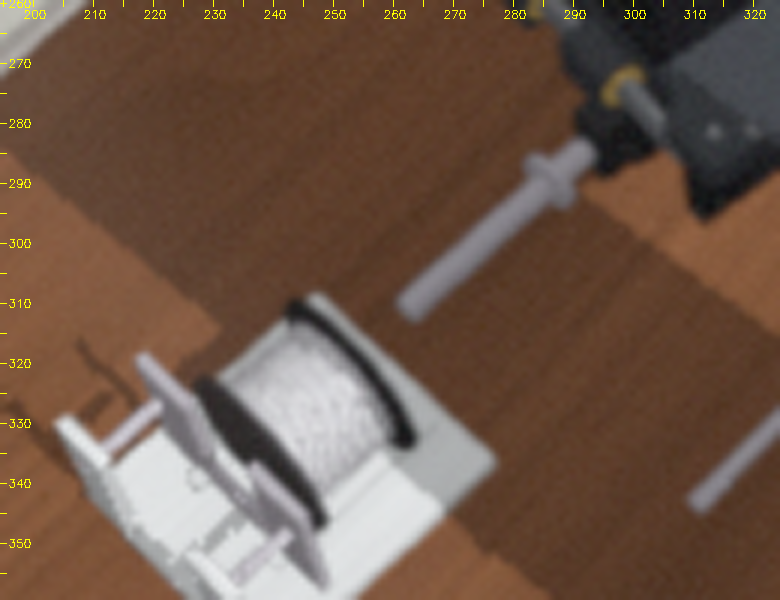

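>>> step_arm(
  rows=[
    [1,0,-2,0,0,0],
    [0,7,-1,0,0,0],
    [0,7,-1,0,0,0],
    [0,0,0,0,0,0],
    [0,0,0,0,0,0],
  ],
)

```text
t: 8.62
eef_pos: [491.3, 112.6, 52.7]
tcp_rot: [0.467, 1.57, 0.255]
ft_force: [-0.9, -0.2, -0.5]
opening: 0.167
```

```bash
python3 -c "
from look import *
P=look('s6',(257,317),(274,303),(195,260,325,360))
plan([490,97,52.7],-.213)
"
```

```text
n 24 w 5.833333333333333 rod yaw -0.0677955202447615 x at y=200 501.73375710575675 at 233 503.97444323103565 std 0.2172765798085304
FK: block yaw -0.2118302271734027 origin [496.5604 137.0307] rod x at 233 503.7552466004309 tip [502.915  221.7928]
t 8.675 [491.3042 112.5895  52.6374] F [ 0.5476  1.1661 -1.6753] M [-0.0533 -0.0589  0.0473]
t 8.675 pos [491.3042 112.5895  52.6374] j [0.0941 0.6073 2.0202 0.0004 0.5129 0.3055] F [ 0.5476  1.1661 -1.6753] open 0.1680435716891126
sg 1 rotvec tool [ 0.0012  0.001  -0.0005] | shift now-axes [ -0.0689 -15.5152   2.0027] | shift target-axes [ -0.0626 -15.5129   2.0208]
```

View pics/s6c.png

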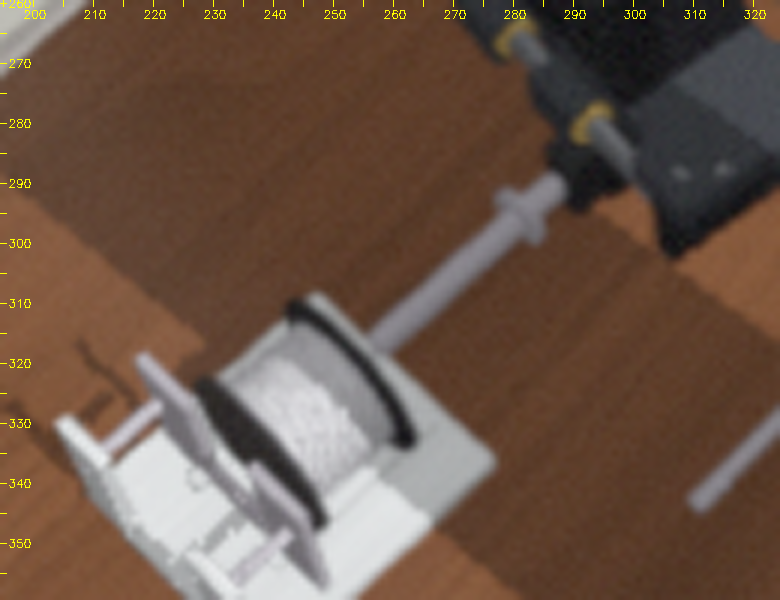

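>>> step_arm(
  rows=[
    [0,4,-0.55,0,0,0],
    [0,4,-0.55,0,0,0],
    [0,4,-0.55,0,0,0],
    [0,0,0,0,0,0],
  ],
)

```text
t: 9.18
eef_pos: [492.3, 125.4, 52.6]
tcp_rot: [0.483, 1.57, 0.27]
ft_force: [0.4, 0.2, -1.3]
opening: 0.166
```

```bash
python3 -c "
from look import *
P=look('s7',(257,317),(268,308),(195,260,325,360))
"
```

```text
n 23 w 5.913043478260869 rod yaw -0.07786209988311564 x at y=200 501.932126395593 at 233 504.50678074881466 std 0.19967686204365914
FK: block yaw -0.2122890449980674 origin [497.5865 149.6933] rod x at 233 503.87050080229835 tip [503.9801 234.4525]
t 9.225 [492.3191 125.2545  52.6523] F [-0.8372  0.8433 -0.6382] M [-0.0502 -0.0348 -0.0326]
```

View pics/s7c.png

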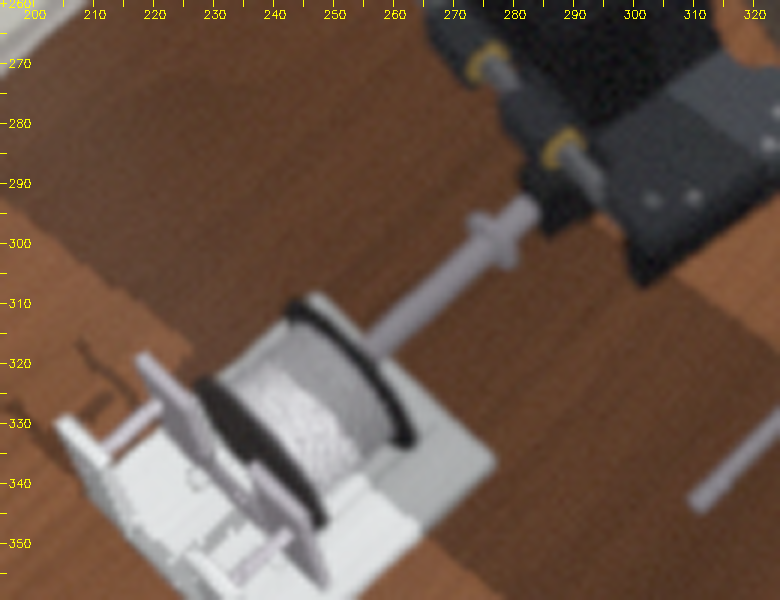

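>>> step_arm(
  rows=[
    [0,2,-0.28,0,0,0],
    [0,2,-0.28,0,0,0],
    [0,0,0,0,0,0],
  ],
)

```text
t: 9.6
eef_pos: [492.6, 129.4, 52.6]
tcp_rot: [0.48, 1.57, 0.267]
ft_force: [-0.3, 0.1, -1.2]
opening: 0.168
```

>>> step_arm(
  rows=[
    [0,2,-0.28,0,0,0],
    [0,2,-0.28,0,0,0],
    [0,0,0,0,0,0],
  ],
)

```text
t: 9.98
eef_pos: [492.9, 133.7, 52.7]
tcp_rot: [0.482, 1.57, 0.269]
ft_force: [-0.5, -0.3, -1.5]
opening: 0.167
```

```bash
python3 -c "
from look import *
P=look('s8',(257,317),(266,310),(195,260,325,360))
"
```

```text
n 23 w 5.945652173913044 rod yaw -0.05281862502638567 x at y=200 502.211307457547 at 233 503.9559447858075 std 0.2717329495074081
FK: block yaw -0.21253192192748546 origin [498.2119 158.0765] rod x at 233 503.8818425953727 tip [504.626  242.8341]
t 10.025 [492.9386 133.639   52.6371] F [-0.0419  0.5226 -2.1715] M [-0.0467 -0.0983  0.017 ]
```

View pics/s8c.png

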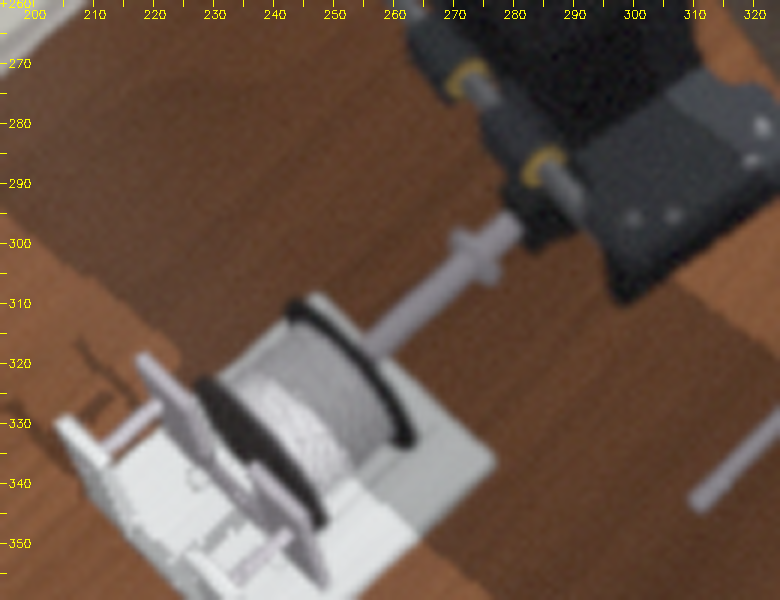

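>>> step_arm(
  rows=[
    [0,4,-0.55,0,0,0],
    [0,4,-0.55,0,0,0],
    [0,0,0,0,0,0],
  ],
)

```text
t: 10.4
eef_pos: [493.6, 142.3, 52.6]
tcp_rot: [0.492, 1.57, 0.279]
ft_force: [-0.1, -0.5, -1.1]
opening: 0.172
```

>>> step_arm(
  rows=[
    [0,4,-0.55,0,0,0],
    [0,4,-0.55,0,0,0],
    [0,0,0,0,0,0],
  ],
)

```text
t: 10.78
eef_pos: [494.3, 151.0, 52.6]
tcp_rot: [0.479, 1.57, 0.266]
ft_force: [1.1, 0.5, -1.2]
opening: 0.169
```

```bash
python3 -c "
from look import *
P=look('s9',(257,317),(266,310),(195,260,325,360))
"
```

```text
n 22 w 5.909090909090909 rod yaw -0.04380921313479345 x at y=200 502.34887194279116 at 233 503.79550157461125 std 0.195630614529495
FK: block yaw -0.21252194249612383 origin [499.4706 175.2955] rod x at 233 503.8368635264352 tip [505.8839 260.0532]
t 10.825 [494.1975 150.8579  52.6361] F [ 0.0737 -0.0877 -1.2436] M [ 0.002  -0.0466  0.0382]
```

View pics/s9c.png

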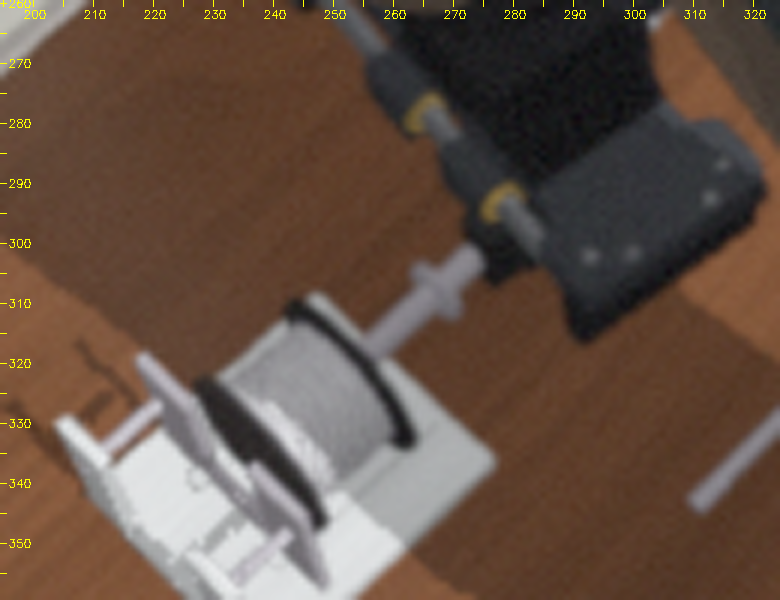

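>>> step_arm(
  rows=[
    [0,4,-0.55,0,0,0],
    [0,4,-0.55,0,0,0],
    [0,0,0,0,0,0],
  ],
)

```text
t: 11.2
eef_pos: [494.9, 159.4, 52.7]
tcp_rot: [0.475, 1.57, 0.262]
ft_force: [-0.3, -0.5, -1.9]
opening: 0.169
```

>>> step_arm(
  rows=[
    [0,4,-0.55,0,0,0],
    [0,4,-0.55,0,0,0],
    [0,0,0,0,0,0],
  ],
)

```text
t: 11.58
eef_pos: [495.5, 168.1, 52.6]
tcp_rot: [0.496, 1.57, 0.283]
ft_force: [0.5, 1.0, -0.9]
opening: 0.166
```

>>> step_arm(
  rows=[
    [0,4,-0.55,0,0,0],
    [0,4,-0.55,0,0,0],
    [0,0,0,0,0,0],
  ],
)

```text
t: 11.95
eef_pos: [496.2, 176.7, 52.6]
tcp_rot: [0.5, 1.57, 0.288]
ft_force: [0.7, -0.5, -1.7]
opening: 0.165
```

```bash
python3 -c "
from look import *
P=look('s10',(257,317),(262,313),(195,260,325,360))
"
```

```text
n 13 w 6.115384615384615 rod yaw -0.1015977149349664 x at y=200 501.8994640238641 at 233 505.26377216032677 std 0.16413803075093156
FK: block yaw -0.21275313497740042 origin [501.4346 201.0203] rod x at 233 503.8618014091715 tip [507.8675 285.7765]
t 12.0 [496.1558 176.584   52.6211] F [ 0.5208  0.1021 -1.2603] M [-0.0852 -0.1071  0.0036]
```

View pics/s10c.png

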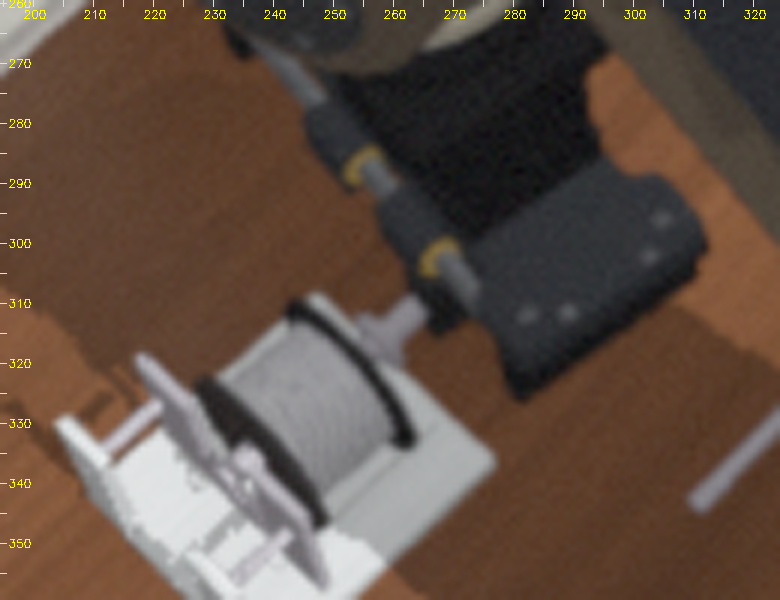

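>>> step_arm(
  rows=[
    [0,3,-0.4,0,0,0],
    [0,3,-0.4,0,0,0],
    [0,0,0,0,0,0],
  ],
)

```text
t: 12.38
eef_pos: [496.6, 183.0, 52.6]
tcp_rot: [0.513, 1.57, 0.3]
ft_force: [1.4, 0.6, -1.1]
opening: 0.165
```

>>> step_arm(
  rows=[
    [0,2,-0.28,0,0,0],
    [0,2,-0.28,0,0,0],
    [0,0,0,0,0,0],
  ],
)

```text
t: 12.75
eef_pos: [497.0, 187.2, 52.7]
tcp_rot: [0.417, 1.57, 0.204]
ft_force: [-0.7, -0.3, -1.2]
opening: 0.168
```

>>> step_arm(
  rows=[
    [0,2,-0.28,0,0,0],
    [0,2,-0.28,0,0,0],
    [0,0,0,0,0,0],
  ],
)

```text
t: 13.12
eef_pos: [497.3, 191.2, 52.7]
tcp_rot: [0.146, 1.57, -0.067]
ft_force: [-0.6, -1.6, -2.7]
opening: 0.167
```

```bash
python3 -c "
from look import *
P=look('s11',(257,317),(262,313),(195,260,325,360))
"
```

```text
n 3 w 7.5 rod yaw -0.11733874386651631 x at y=200 496.4293125332441 at 233 500.3193607112515 std 0.1306535021801738
FK: block yaw -0.21307178692659637 origin [502.6239 215.6268] rod x at 233 503.94804803129654 tip [509.0837 300.3809]
t 13.175 [497.3373 191.1921  52.6654] F [ 0.297  -0.1865 -1.5361] M [-0.1489 -0.1168 -0.0198]
```

View pics/s11c.png

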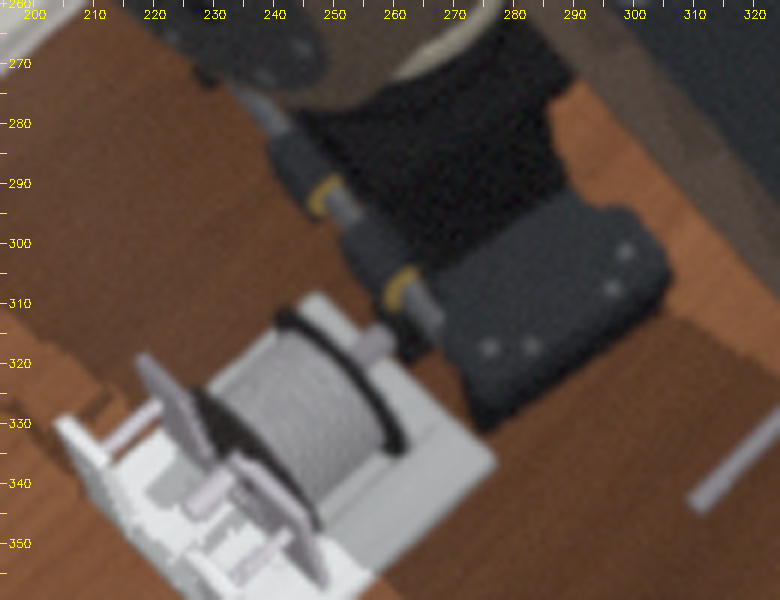

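>>> step_arm(
  rows=[
    [0,1.5,-0.2,0,0,0],
    [0,1,-0.14,0,0,0],
    [0,0,0,0,0,0],
  ],
)

```text
t: 13.55
eef_pos: [497.4, 193.6, 52.6]
tcp_rot: [-0.506, 1.57, -0.719]
ft_force: [0.1, -2.4, -0.4]
opening: 0.17
```

>>> step_arm(
  rows=[
    [0,1,-0.14,0,0,0],
    [0,1,-0.14,0,0,0],
    [0,0,0,0,0,0],
    [0,0,0,0,0,0],
  ],
)

```text
t: 14.05
eef_pos: [497.3, 195.5, 52.6]
tcp_rot: [-1.748, 1.57, -1.961]
ft_force: [-0.0, -3.8, -0.2]
opening: 0.171
```

```bash
python3 -c "
from look import *
P=look('s12',(257,317),(262,313),(195,260,325,360))
"
```

```text
n 9 w 7.138888888888889 rod yaw -0.4382769691288582 x at y=200 491.3312193428409 at 233 506.7975708247959 std 0.10545095761255167
FK: block yaw -0.21322352029939728 origin [502.6422 219.958 ] rod x at 233 503.63822035786797 tip [509.1149 304.7112]
t 14.1 [497.3519 195.5242  52.6209] F [ 0.0226 -2.9811 -0.8438] M [-0.564  -0.049  -0.0052]
```

View pics/s12c.png

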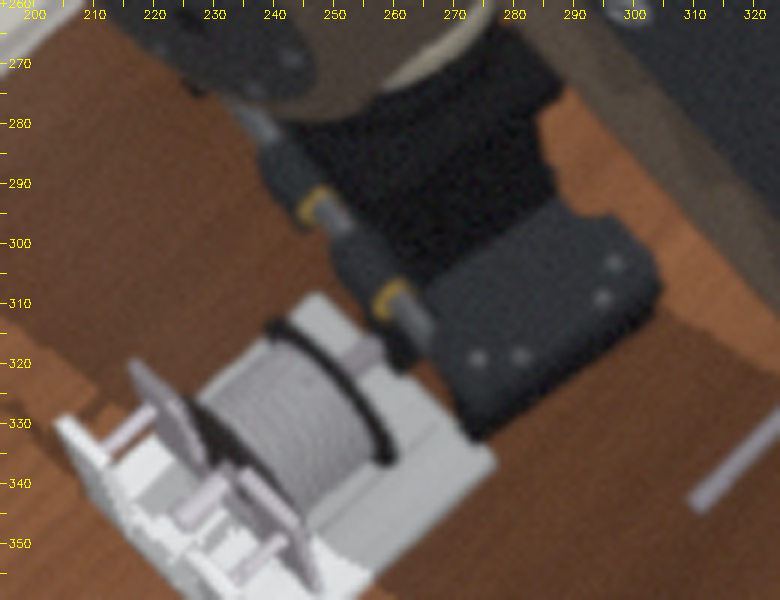

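>>> step_arm(
  rows=[
    [-2,0,0,0,0,0],
    [-2,0,0,0,0,0],
    [-3,0,0,0,0,0.02],
    [-3,0,0,0,0,0.02],
    [-3,0,0,0,0,0],
    [0,0,0,0,0,0],
  ],
)

```text
t: 14.85
eef_pos: [496.4, 195.1, 65.7]
tcp_rot: [1.621, 1.53, 1.409]
ft_force: [-0.3, -2.0, -4.2]
opening: 0.168
```

```bash
python3 -c "
from look import *
P=look('s13',(257,317),(262,313),(195,260,325,360))
p,r,s=pose(); print(r.as_matrix())
"
```

```text
Traceback (most recent call last):
  File "look.py", line 9, in look
    P=atz('side',e[:,:2],z); q=np.polyfit(P[:,1],P[:,0],1)
  File "h.py", line 14, in atz
    o,d=ray(name,uv); s=(z-o[2])/d[:,2]; return o+d*s[:,None]
        ~~~^^^^^^^^^
  File "h.py", line 10, in ray
    n=cv2.undistortPoints(uv.reshape(-1,1,2),K(c),c['D']).reshape(-1,2)
      ~~~~~~~~~~~~~~~~~~~^^^^^^^^^^^^^^^^^^^^^^^^^^^^^^^^
cv2.error: OpenCV(4.12.0) /io/opencv/modules/calib3d/src/undistort.dispatch.cpp:347: error: (-215:Assertion failed) CV_IS_MAT(_src) && CV_IS_MAT(_dst) && (_src->rows == 1 || _src->cols == 1) && (_dst->rows == 1 || _dst->cols == 1) && _src->cols + _src->rows - 1 == _dst->rows + _dst->cols - 1 && (CV_MAT_TYPE(_src->type) == CV_32FC2 || CV_MAT_TYPE(_src->type) == CV_64FC2) && (CV_MAT_TYPE(_dst->type) == CV_32FC2 || CV_MAT_TYPE(_dst->type) == CV_64FC2) in function 'cvUndistortPointsInternal'
```

View pics/s13c.png

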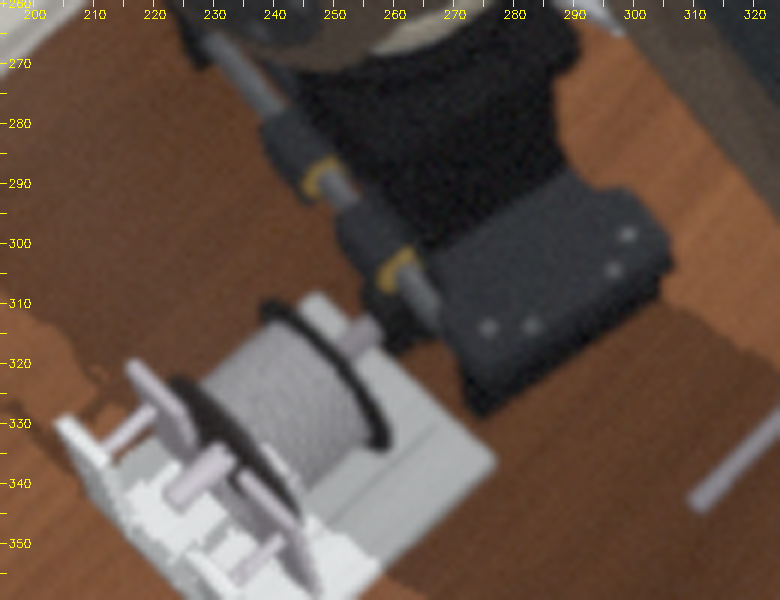

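>>> step_arm(
  rows=[
    [-6,0,0,0,0,0.01],
    [-8,0,0,0,0,0.01],
    [-10,0,0,0,0,0],
    [-10,0,0,0,0,0],
    [-10,0,0,0,0,0],
    [-10,0,0,0,0,0],
    [-5,0,0,0,0,0],
    [0,0,0,0,0,0],
  ],
)

```text
t: 15.9
eef_pos: [496.4, 192.3, 129.9]
tcp_rot: [1.561, 1.507, 1.348]
ft_force: [0.3, 0.5, -3.1]
opening: 0.166
```

```bash
python3 -c "
from mv import *
im=env.read_camera('side'); cv2.imwrite('pics/s14.png',im[:,:,::-1])
g(im,185,220,315,350,4.5,'s14c.png')
p,r,s=pose(); print(s['t'],p,s['ft_force'],s['moment'],r.as_matrix())
"
```

```text
15.95 [496.335  192.2598 129.6472] [ 0.2958 -0.3418 -2.6239] [-0.1759 -0.0557  0.0069] [[ 0.0137  0.2102  0.9776]
 [ 0.0624  0.9756 -0.2106]
 [-0.998   0.0639  0.0003]]
```

View pics/s14c.png

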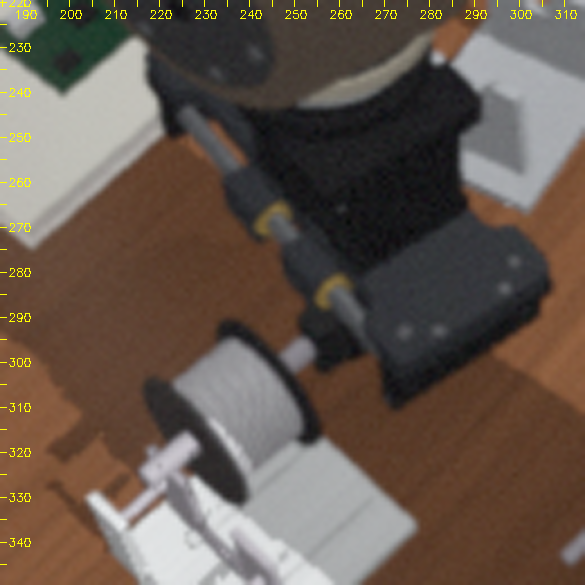

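```bash
cat >> ov.py <<'E'
def stand(x,y,yaw):
    out=[(frame(x,y,yaw,[(40,-50,8),(40,50,8),(-40,50,8),(-40,-50,8),(40,-50,8)]),(255,0,255))]
    for c in(-32.5,32.5):
        for k,col in((-3,(0,255,0)),(3,(0,255,255))):
            yy=c+k
            pr=[(30,8),(30,72),(16,72),(7,62),(7,50),(-7,50),(-7,62),(-16,72),(-30,72),(-30,8),(30,8)]
            out.append((frame(x,y,yaw,[(a,yy,b) for a,b in pr]),col))
    return out
E
cat > o2.py <<'E'
from ov import *
import sys
X,Y,W=map(float,sys.argv[1:4])
overlay('top','pics/top0.png',stand(X,Y,W),258,170,308,215,13,'st.png')
overlay('side','pics/side0.png',stand(X,Y,W),268,205,328,268,9,'ss.png')
E
python3 o2.py 575.6 17 .166
```

```text
(no output)
```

View pics/st.png

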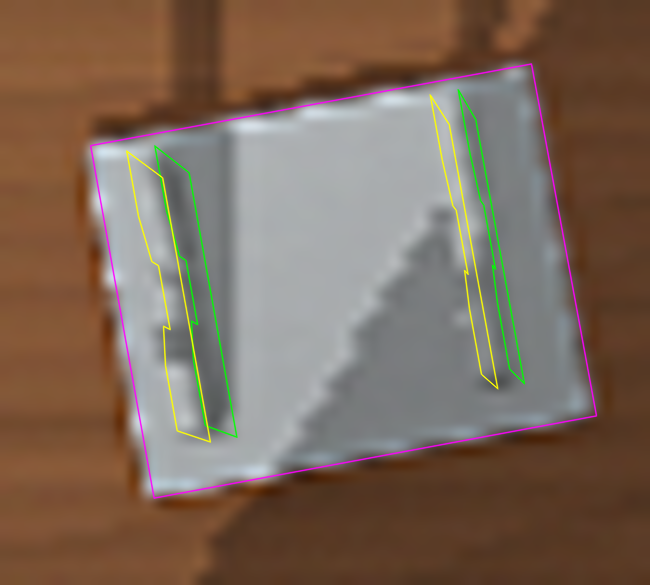

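View pics/ss.png

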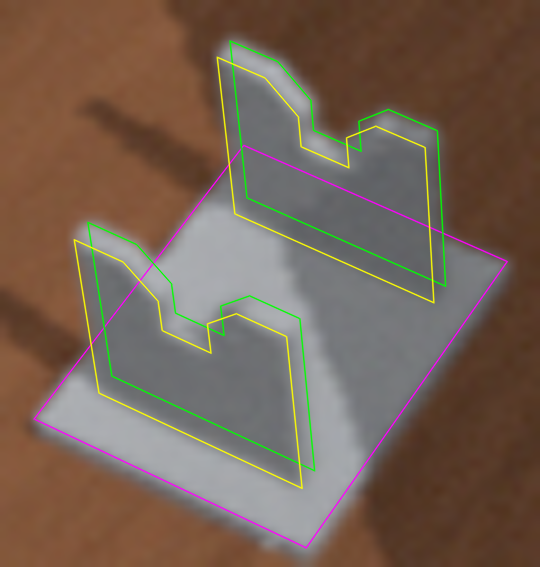

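>>> step_arm(
  rows=[
    [-8,0,0,0,0,0.03],
    [-8,0,0,0,0,0.03],
    [0,0,0,-0.04,0,0.02],
    [0,0,0,-0.06,0,0],
    [0,0,0,-0.06,0,0],
    [0,0,0,-0.06,0,0],
    [0,0,0,-0.01,0,0],
    [0,0,0,0,0,0],
  ],
)

```text
t: 16.95
eef_pos: [494.9, 190.9, 143.0]
tcp_rot: [1.37, 1.427, 1.394]
ft_force: [0.5, 0.2, -4.0]
opening: 0.169
```

```bash
python3 -c "
from mv import *
im=env.read_camera('side'); cv2.imwrite('pics/s15.png',im[:,:,::-1])
g(im,185,220,315,350,4.5,'s15c.png')
p,r,s=pose(); print(s['t'],p,s['ft_force'],r.as_matrix(),r.inv().apply(np.array([582.5,-48.4,145])-p))
"
```

```text
17.0 [494.9141 190.8472 142.9824] [ 0.2984  0.585  -3.8722] [[ 0.0254 -0.0251  0.9994]
 [ 0.1415  0.9897  0.0213]
 [-0.9896  0.1409  0.0287]] [ -33.6324 -238.7018   82.4918]
```

View pics/s15c.png

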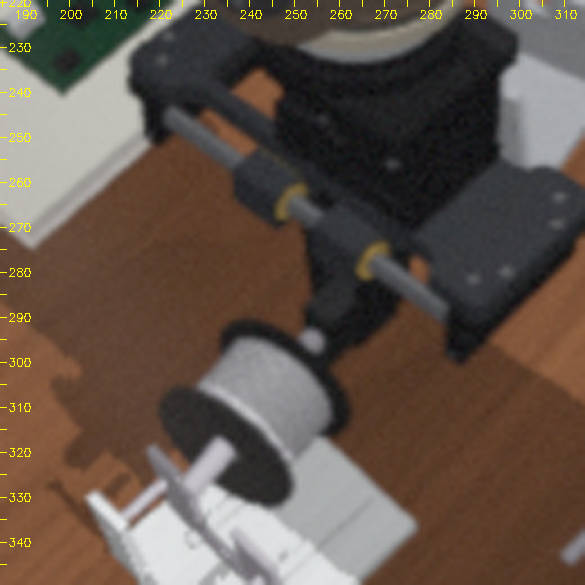

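>>> step_arm(
  rows=[
    [-1,-6,2,0,0,0],
    [-2,-12,4,0,0,0],
    [-3,-18,6,0,0,0],
    [-3.5,-24,8,0,0,0],
    [-3.5,-24,8,0,0,0],
    [-3.5,-24,8,0,0,0],
    [-3.5,-24,8,0,0,0],
    [-3,-20,7,0,0,0],
  ],
)

```text
t: 18.0
eef_pos: [551.7, 29.0, 146.3]
tcp_rot: [1.36, 1.427, 1.381]
ft_force: [0.3, -0.5, -2.8]
opening: 0.168
```

```bash
python3 -c "
from mv import *
p,r,s=pose(); print(s['t'],p,s['ft_force'],r.as_matrix(),r.inv().apply(np.array([582.5,-48.4,145])-p))
"
```

```text
18.0 [551.6967  29.0245 146.2632] [ 0.277  -0.4723 -2.8481] [[ 0.0271 -0.023   0.9994]
 [ 0.1411  0.9898  0.0189]
 [-0.9896  0.1405  0.0301]] [ -8.843  -77.5213  29.2788]
```

>>> step_arm(
  rows=[
    [-2,-18,7,0,-0.015,0],
    [-2,-18,7,0,-0.015,0],
    [-2,-16,6,0,0,0],
    [-1,-10,4,0,0,0],
    [0,-5,2,0,0,0],
    [0,0,0,0,0,0],
    [0,0,0,0,0,0],
  ],
)

```text
t: 18.88
eef_pos: [580.5, -43.5, 144.7]
tcp_rot: [1.159, 1.417, 1.175]
ft_force: [-0.7, 0.4, -4.0]
opening: 0.168
```

```bash
python3 -c "
from mv import *
p,r,s=pose(); print(s['t'],p,s['ft_force'],r.as_matrix(),r.inv().apply(np.array([582.5,-48.4,145])-p))
for n in('top','side'):
    im=env.read_camera(n); cv2.imwrite('pics/%s16.png'%n,im[:,:,::-1])
    g(im,*((230,140,360,230) if n=='top' else (240,150,370,270)),5,n+'16c.png')
"
```

```text
18.875 [580.452  -43.5095 144.7166] [-0.6717  0.4384 -4.0478] [[ 0.0591 -0.0209  0.998 ]
 [ 0.1417  0.9898  0.0123]
 [-0.9881  0.1407  0.0615]] [-0.8518 -4.8437  2.001 ]
```

View pics/side16c.png

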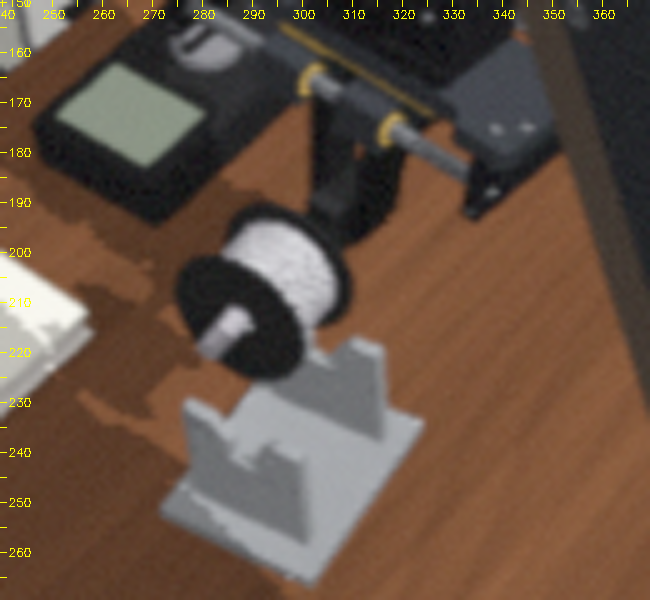

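View pics/top16c.png

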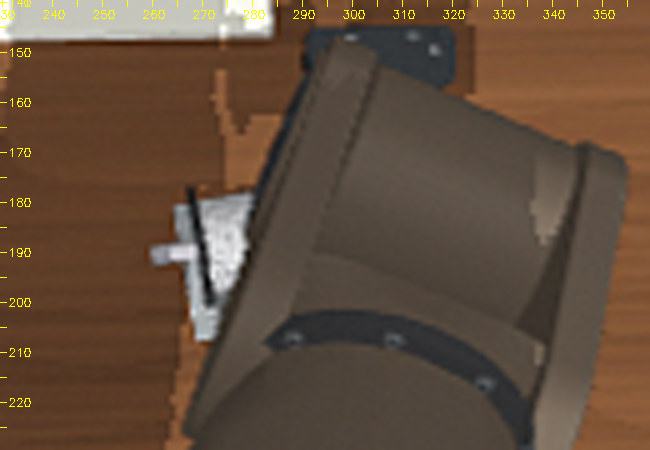

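```bash
python3 -c "
from mv import *
plan([582.5,-48.4,140],.026)
"
```

```text
t 18.975 pos [580.4538 -43.4629 144.7531] j [-0.2533  0.5329  1.7944  0.2127  0.8036 -0.4173] F [-0.1651 -0.1372 -3.4643] open 0.1692241833213665
sg 1 rotvec tool [-0.0091  0.0625 -0.1409] | shift now-axes [ 4.1186 -5.5984  1.6878] | shift target-axes [ 4.7531 -4.9886  1.9172]
```

>>> step_arm(
  rows=[
    [0,-1.5,0.5,-0.002,0.016,-0.03],
    [0,-1.5,0.5,-0.002,0.016,-0.03],
    [0,-1.5,0.5,-0.002,0.016,-0.03],
    [0,-0.5,0.4,-0.002,0.015,-0.025],
    [0,0,0,0,0,0],
    [0,0,0,0,0,0],
  ],
)

```text
t: 19.73
eef_pos: [582.0, -46.5, 144.6]
tcp_rot: [1.659, 1.547, 1.687]
ft_force: [-0.5, -0.5, -3.9]
opening: 0.168
```

```bash
python3 -c "
from mv import *
plan([582.5,-48.4,140],.026)
p,r,s=pose(); print(r.as_matrix())
im=env.read_camera('side'); cv2.imwrite('pics/side17.png',im[:,:,::-1])
g(im,250,170,360,270,7,'side17c.png')
"
```

```text
t 19.725 pos [581.9707 -46.4538 144.6263] j [-0.2023  0.5456  1.7577  0.0299  0.8459 -0.2504] F [-0.4705 -0.5344 -3.8844] open 0.1676334235223589
sg 1 rotvec tool [ 0.0021 -0.0021 -0.0235] | shift now-axes [ 4.578  -2.0685  0.4839] | shift target-axes [ 4.6263 -1.9593  0.4785]
[[-0.0027 -0.0281  0.9996]
 [ 0.0234  0.9993  0.0281]
 [-0.9997  0.0235 -0.0021]]
```

View pics/side17c.png

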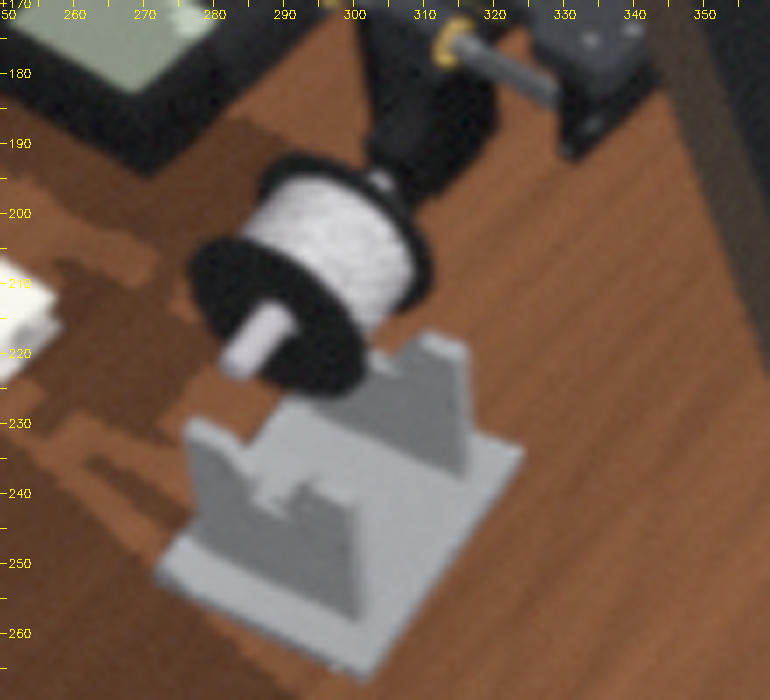

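```bash
cat >> ov.py <<'E'
def spindle(crook=.139,yoff=25.,zoff=14.7,pitch=0.):
    from mv import pose
    p,r,s=pose(); M=r.as_matrix()
    o=p+M@np.array([zoff,yoff,0])
    a=M@np.array([-np.sin(pitch),np.cos(crook),-np.sin(crook)]); a/=np.linalg.norm(a)
    u=np.cross(a,[0,0,1.]);u/=np.linalg.norm(u); v=np.cross(u,a)
    th=np.linspace(0,2*np.pi,60)
    C=lambda t,R_,c=o: c+t*a+R_*(np.cos(th)[:,None]*u+np.sin(th)[:,None]*v)
    out=[(C(85,5),(0,0,255)),(C(20,11),(0,0,255)),(np.array([o+63*a,o+85*a]),(0,0,255))]
    oz=o-np.array([0,0,2.])
    out+=[(C(t,32,oz),(0,255,0) ) for t in(20,62)]
    print('origin',o,'axis',a,'yaw',-np.arctan2(a[0],a[1]))
    return out,o,a
E
python3 -c "
from ov import *
sp,o,a=spindle()
overlay('side','pics/side17.png',sp+stand(575.2,16.5,.166),250,170,360,270,7,'ov17.png')
"
```

```text
origin [581.2146 -21.1806 130.5043] axis [-0.1662  0.9858  0.0235] yaw 0.16698781177477856
```

View pics/ov17.png

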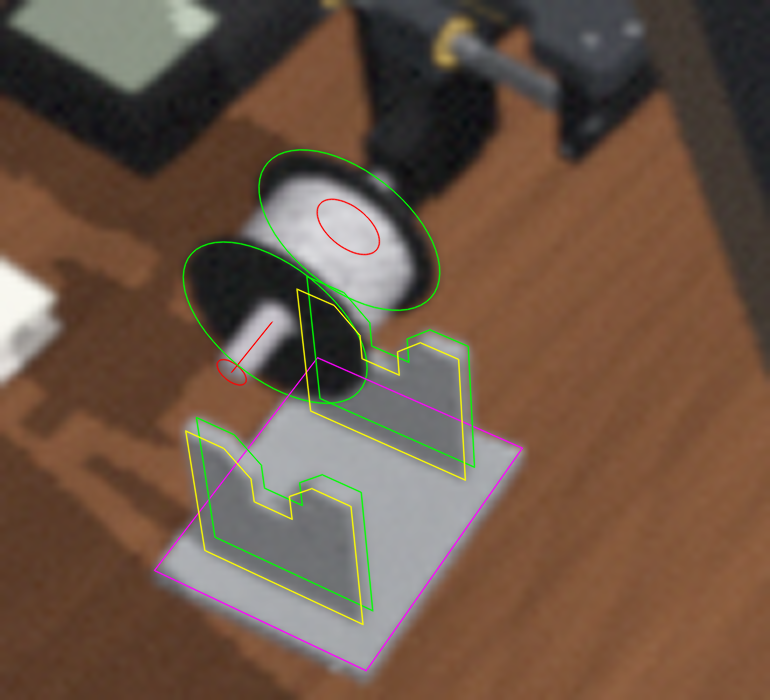

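>>> step_arm(
  rows=[
    [8,-0.5,0.7,0.002,-0.002,-0.01],
    [12,0,0,0,0,-0.01],
    [12,0,0,0,0,0],
    [8,0,0,0,0,0],
    [4,0,0,0,0,0],
    [0,0,0,0,0,0],
    [0,0,0,0,0,0],
  ],
)

```text
t: 20.65
eef_pos: [582.3, -46.8, 96.7]
tcp_rot: [1.916, 1.568, 1.941]
ft_force: [-0.0, -0.5, -3.3]
opening: 0.163
```

```bash
cat > chk.py <<'E'
from ov import *
from mv import *
import sys
tag=sys.argv[1]
im=env.read_camera('side'); cv2.imwrite(f'pics/{tag}.png',im[:,:,::-1])
g(im,250,170,360,270,7,f'{tag}c.png')
sp,o,a=spindle(yoff=23.5)
S=np.array([575.2,16.5]); W=.166; c,s=np.cos(W),np.sin(W)
L=lambda q:np.array([c*(q[0]-S[0])+s*(q[1]-S[1]),-s*(q[0]-S[0])+c*(q[1]-S[1]),q[2]])
print('stand frame: origin',L(o),'tip',L(o+85*a))
overlay('side',f'pics/{tag}.png',sp+stand(575.2,16.5,.166),250,170,360,270,7,f'{tag}o.png')
plan([582.5,-48.4,69.7],.027)
E
python3 chk.py s18
```

```text
origin [581.7074 -23.2647  82.0997] axis [-0.1634  0.9866  0.0031] yaw 0.16414446359067125
stand frame: origin [ -0.1527 -40.2934  82.0997] tip [ 0.005  44.706  82.3625]
t 20.7 pos [582.3141 -46.8006  96.7296] j [-0.1944  0.6115  1.7943  0.004   0.7375 -0.2225] F [-0.2001 -0.1732 -2.5124] open 0.1657260746634926
sg 1 rotvec tool [-0.0019 -0.001  -0.003 ] | shift now-axes [27.0246 -1.6841  0.1727] | shift target-axes [27.0296 -1.6038  0.1426]
```

View pics/s18c.png

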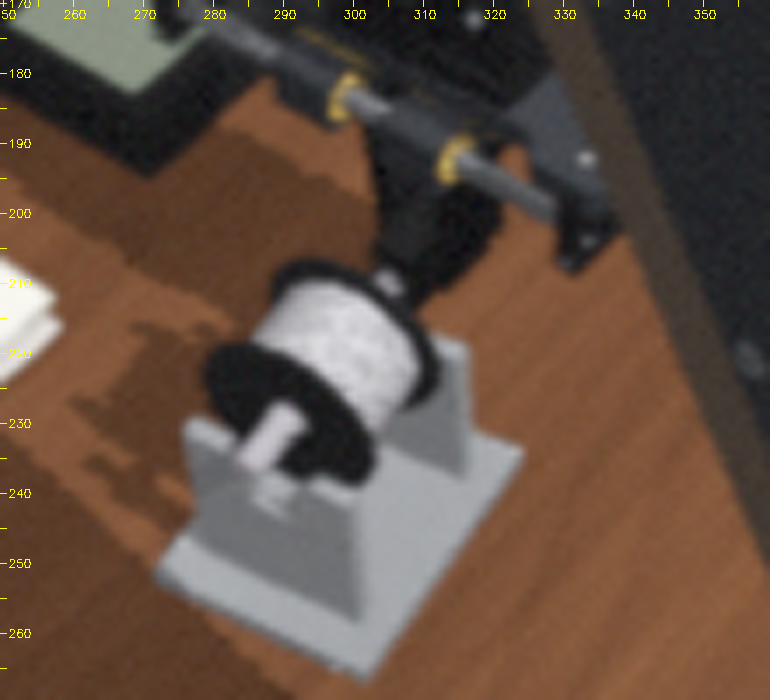

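View pics/s18o.png

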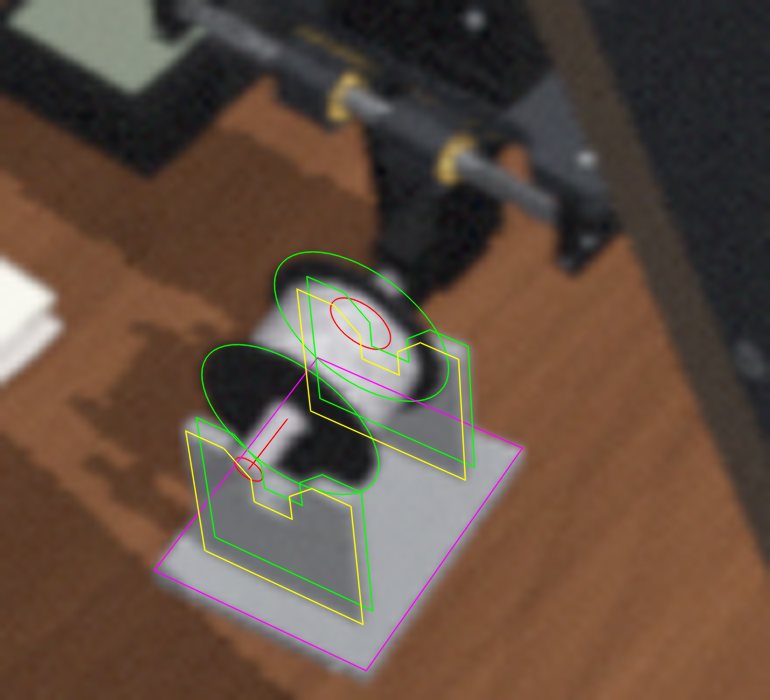

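>>> step_arm(
  rows=[
    [4,0,0,0,0,0],
    [4,0,0,0,0,0],
    [2,0,0,0,0,0],
    [0,0,0,0,0,0],
  ],
)

```text
t: 21.2
eef_pos: [582.5, -46.8, 86.5]
tcp_rot: [1.607, 1.568, 1.632]
ft_force: [0.1, -0.0, -3.3]
opening: 0.168
```

>>> step_arm(
  rows=[
    [3,0,0,0,0,0],
    [2,0,0,0,0,0],
    [0,0,0,0,0,0],
  ],
)

```text
t: 21.58
eef_pos: [582.5, -46.8, 81.2]
tcp_rot: [1.595, 1.568, 1.62]
ft_force: [-0.7, -0.2, -2.7]
opening: 0.163
```

```bash
python3 chk.py s19
```

```text
origin [581.9448 -23.2898  66.6271] axis [-0.1634  0.9866  0.0027] yaw 0.16410442432649183
stand frame: origin [  0.0772 -40.3573  66.6271] tip [ 0.2383 44.6422 66.858 ]
t 21.625 pos [582.5352 -46.8227  81.2625] j [-0.1944  0.6342  1.8037  0.0042  0.7042 -0.2226] F [-0.1159 -0.2101 -4.0382] open 0.16867481525481234
sg 1 rotvec tool [-0.0019  0.     -0.0027] | shift now-axes [11.5581 -1.6077 -0.0751] | shift target-axes [11.5625 -1.5758 -0.0778]
```

View pics/s19c.png

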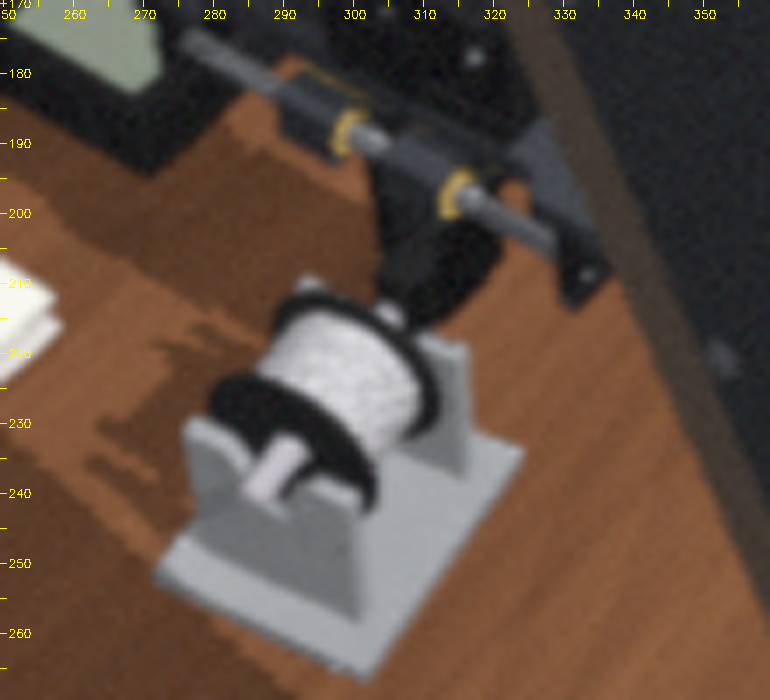

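>>> step_arm(
  rows=[
    [1.5,0,0,0,0,0],
    [1.5,0,0,0,0,0],
    [0,0,0,0,0,0],
  ],
)

```text
t: 22.0
eef_pos: [582.6, -46.8, 78.2]
tcp_rot: [1.468, 1.568, 1.494]
ft_force: [-0.1, 0.2, -3.4]
opening: 0.163
```

>>> step_arm(
  rows=[
    [1.5,0,0,0,0,0],
    [1.5,0,0,0,0,0],
    [0,0,0,0,0,0],
  ],
)

```text
t: 22.38
eef_pos: [582.6, -46.8, 75.0]
tcp_rot: [1.486, 1.568, 1.512]
ft_force: [0.2, -0.3, -3.8]
opening: 0.168
```

```bash
python3 chk.py s20
```

```text
origin [582.0499 -23.2931  60.3962] axis [-0.1634  0.9866  0.0026] yaw 0.16412408577626217
stand frame: origin [  0.1803 -40.378   60.3962] tip [ 0.3398 44.6216 60.6178]
t 22.425 pos [582.6361 -46.8251  75.0331] j [-0.1943  0.6436  1.8072  0.0042  0.6911 -0.2227] F [ 0.0853 -0.2707 -3.9356] open 0.17013981241006654
sg 1 rotvec tool [-0.0019  0.0003 -0.0027] | shift now-axes [ 5.3288 -1.5852 -0.1775] | shift target-axes [ 5.3331 -1.5706 -0.1786]
```

View pics/s20c.png

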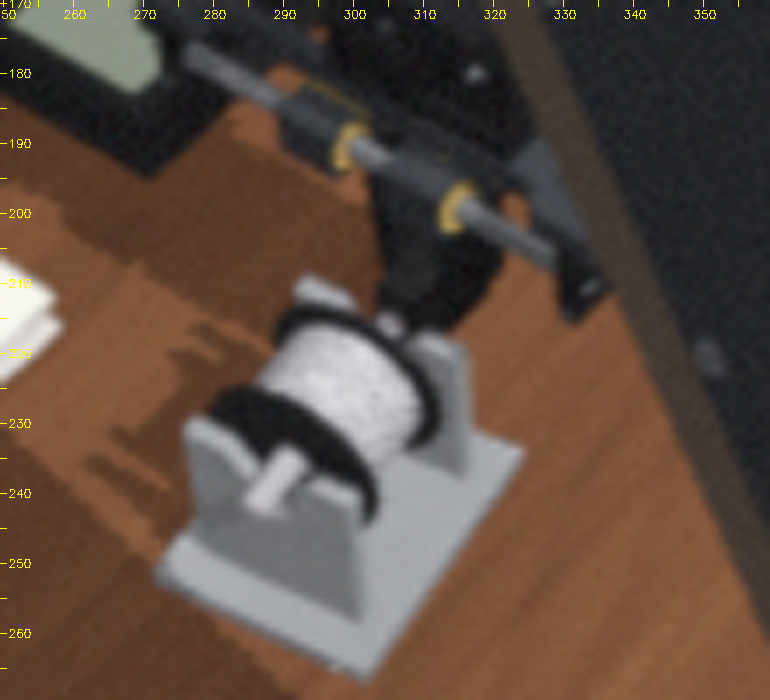

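>>> step_arm(
  rows=[
    [1.5,0,0,0,0,0],
    [1.5,0,0,0,0,0],
    [0,0,0,0,0,0],
  ],
)

```text
t: 22.8
eef_pos: [582.7, -46.8, 71.9]
tcp_rot: [1.39, 1.568, 1.415]
ft_force: [-0.2, -0.1, -4.0]
opening: 0.168
```

>>> step_arm(
  rows=[
    [1,0,0,0,0,0],
    [0,0,0,0,0,0],
  ],
)

```text
t: 23.05
eef_pos: [582.7, -46.8, 70.8]
tcp_rot: [1.395, 1.568, 1.42]
ft_force: [0.2, -0.4, -2.4]
opening: 0.169
```

>>> step_arm(
  rows=[
    [1,0,0,0,0,0],
    [0,0,0,0,0,0],
  ],
)

```text
t: 23.3
eef_pos: [582.7, -46.8, 69.8]
tcp_rot: [1.343, 1.568, 1.368]
ft_force: [1.1, 0.5, -3.6]
opening: 0.166
```

```bash
python3 chk.py s21
```

```text
origin [582.1506 -23.2794  55.1602] axis [-0.1634  0.9866  0.0025] yaw 0.16416726179125224
stand frame: origin [  0.2819 -40.3811  55.1602] tip [ 0.4377 44.6185 55.3745]
t 23.35 pos [582.734  -46.8108  69.7983] j [-0.1943  0.6515  1.8099  0.0043  0.6802 -0.2228] F [ 0.4402  0.6524 -2.8087] open 0.16638900766360945
sg 1 rotvec tool [-0.0018  0.0006 -0.0026] | shift now-axes [ 0.094  -1.5831 -0.274 ] | shift target-axes [ 0.0983 -1.5823 -0.2768]
```

View pics/s21c.png

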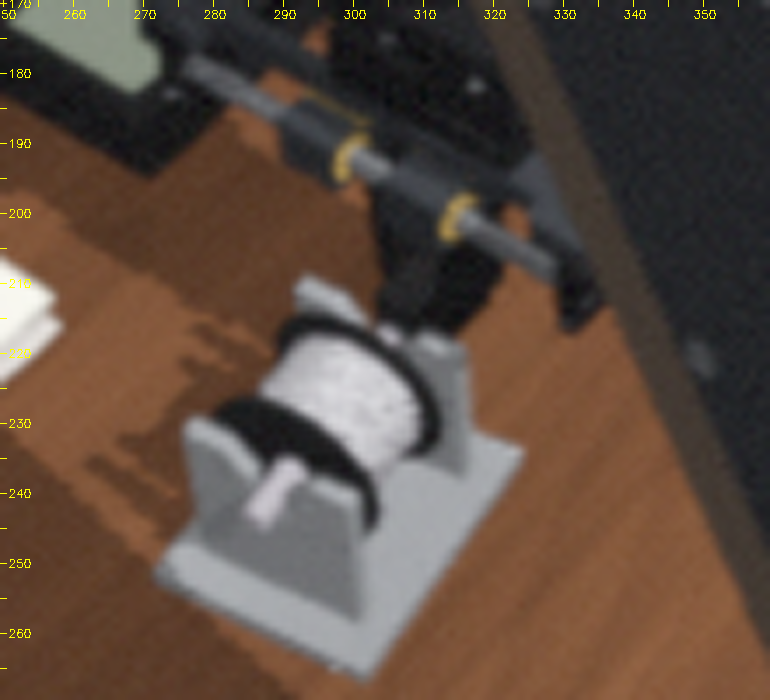

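Nearly at the seat, and the weight is still on the arm. I'll keep creeping down by small steps.

>>> step_arm(
  rows=[
    [0.7,0,0,0,0,0],
    [0,0,0,0,0,0],
  ],
)

```text
t: 23.6
eef_pos: [582.8, -46.8, 69.5]
tcp_rot: [1.2, 1.568, 1.225]
ft_force: [-1.1, 0.4, -0.1]
opening: 0.168
```

>>> step_arm(
  rows=[
    [0.7,0,0,0,0,0],
    [0,0,0,0,0,0],
  ],
)

```text
t: 23.85
eef_pos: [582.8, -46.8, 69.4]
tcp_rot: [1.078, 1.568, 1.103]
ft_force: [-1.7, -0.5, 1.5]
opening: 0.165
```

```bash
python3 -c "
from mv import *
plan([582.5,-48.4,69.7],.027); p,r,s=pose(); print(s['moment'])"
```

```text
t 23.85 pos [582.8329 -46.8225  69.3712] j [-0.1943  0.6521  1.8104  0.0044  0.6784 -0.2229] F [-1.7182 -0.4657  1.4813] open 0.1653584354691281
sg 1 rotvec tool [-0.0018  0.0014 -0.0025] | shift now-axes [-0.3333 -1.5677 -0.372 ] | shift target-axes [-0.3288 -1.5679 -0.3753]
[-0.0347  0.2041  0.0713]
```

>>> step_arm(
  rows=[
    [0,0,0,0,0,0],
    [0,0,0,0,0,0],
    [0,0,0,0,0,0],
    [0,0,0,0,0,0],
  ],
  grip=45,
)

```text
t: 24.35
eef_pos: [583.3, -46.9, 69.3]
tcp_rot: [0.784, 1.567, 0.809]
ft_force: [0.3, 0.1, 0.4]
opening: 0.464
```

```bash
python3 chk.py s22
```

```text
origin [582.7221 -23.3618  54.6261] axis [-0.1632  0.9866  0.002 ] yaw 0.16396583282027277
stand frame: origin [  0.832  -40.5568  54.6261] tip [ 1.0049 44.4429 54.7992]
t 24.4 pos [583.2748 -46.8904  69.2699] j [-0.1943  0.6524  1.8099  0.0045  0.6775 -0.2228] F [ 0.1787 -0.0991 -0.6379] open 0.46736710318151764
sg 1 rotvec tool [-0.002   0.0024 -0.0024] | shift now-axes [-0.4356 -1.4888 -0.8112] | shift target-axes [-0.4301 -1.4882 -0.8152]
```

View pics/s22c.png

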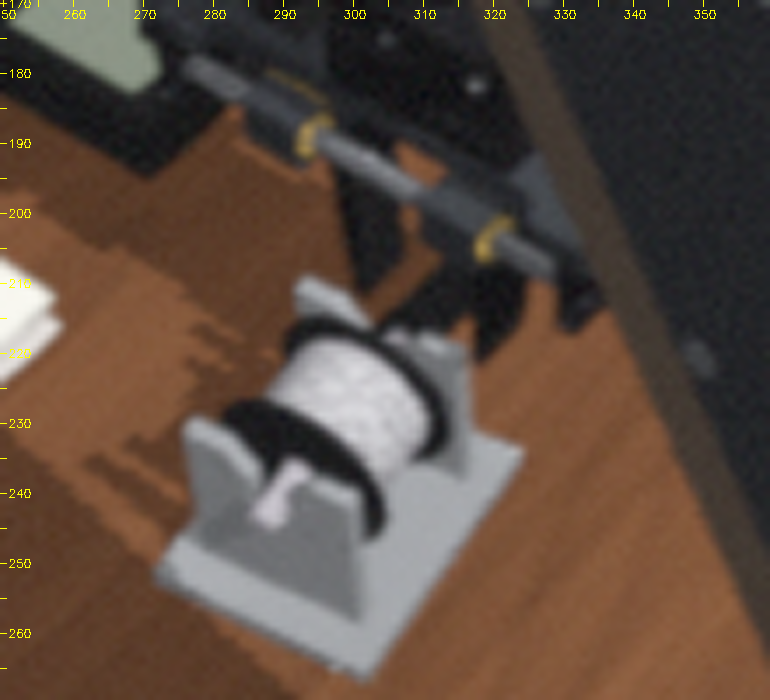

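>>> step_arm(
  rows=[
    [-5,0,0,0,0,0],
    [-10,0,0,0,0,0],
    [-20,0,0,0,0,0],
    [-25,0,0,0,0,0],
    [-25,0,0,0,0,0],
    [-25,0,0,0,0,0],
    [-20,0,0,0,0,0],
  ],
)

```text
t: 25.28
eef_pos: [582.5, -47.1, 206.1]
tcp_rot: [0.829, 1.567, 0.854]
ft_force: [-0.1, 0.7, -0.9]
opening: 0.471
```

>>> step_arm(
  rows=[
    [0,-30,0,0,0,0],
    [0,-50,0,0,0,0],
    [0,-50,0,0,0,0],
    [0,-50,0,0,0,0],
    [0,-50,0,0,0,0],
    [0,-50,0,0,0,0],
    [0,-20,0,0,0,0],
    [0,0,0,0,0,0],
  ],
)

```text
t: 26.28
eef_pos: [590.7, -355.0, 214.7]
tcp_rot: [-0.068, 1.56, -0.041]
ft_force: [0.2, 0.7, 0.3]
opening: 0.474
```

```bash
python3 -c "
from ov import *
from mv import *
plan([582.5,-48.4,69.7],.027)
for n in('top','side'):
    im=env.read_camera(n); cv2.imwrite('pics/%s23.png'%n,im[:,:,::-1])
    g(im,*((250,165,350,225) if n=='top' else (255,180,355,270)),7,n+'23c.png')
"
```

```text
t 26.275 pos [ 590.6775 -354.951   214.651 ] j [-0.6391  0.6031  1.4203  0.0069  1.1092 -0.6694] F [0.2    0.6946 0.2703] open 0.47429529010786864
sg 1 rotvec tool [0.0003 0.0109 0.0007] | shift now-axes [144.7166 306.7677  -1.3819] | shift target-axes [144.951  306.6601   0.1014]
```

View pics/top23c.png

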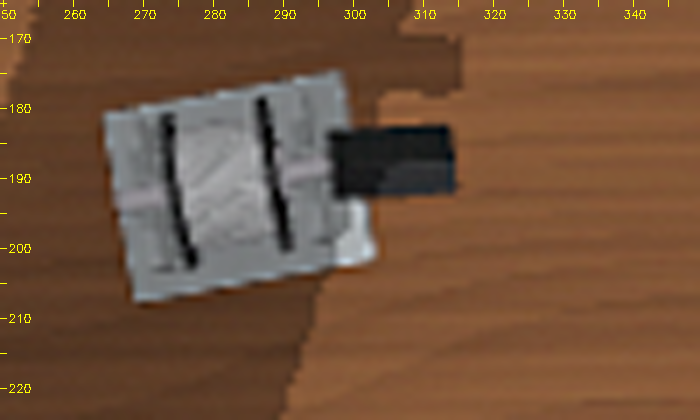

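View pics/side23c.png

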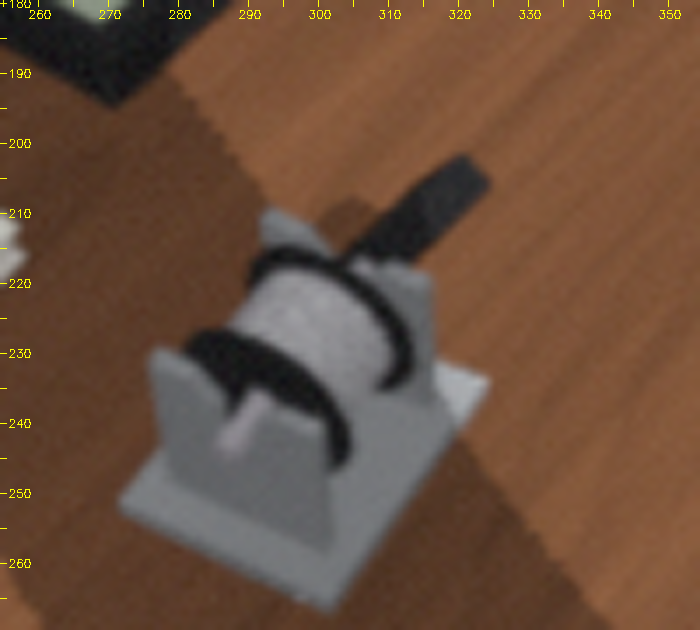

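View pics/top23.png

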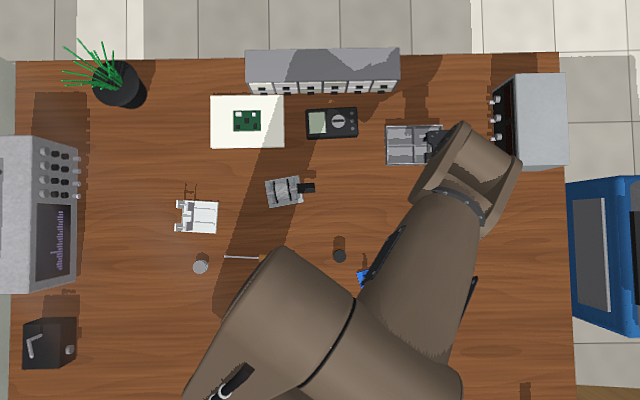

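```bash
python3 -c "
from ov import *
from mv import *
import time
S=(575.2,16.5,.166)
def rl(dy,dz,dx=0):
    out=[]
    for t in(20,62): out.append((frame(*S,circ(-40.5+dy+t,32,53+dz)),(0,255,0)))
    out.append((frame(*S,circ(44.5+dy,5,55+dz)),(0,0,255)))
    out.append((frame(*S,circ(-40.5+dy+20,11,55+dz)),(255,255,0)))
    out.append((frame(*S,[(0,-40.5+dy,55+dz),(0,44.5+dy,55+dz)]),(0,0,255)))
    return out
for n,b,s in(('top',(255,165,335,220),9.5),('side',(255,180,335,270),6.5)):
    overlay(n,'pics/%s23.png'%n,rl(0,0)+stand(*S),*b,s,n+'23o.png')
s0=env.state()
im=env.read_camera('side'); d=np.abs(im.astype(int)-cv2.imread('pics/side23.png')[:,:,::-1].astype(int))[180:270,255:335]
print(d.max(),d.mean(),s0['t'])
"
```

```text
22 1.8789814814814816 26.375
```

View pics/top23o.png

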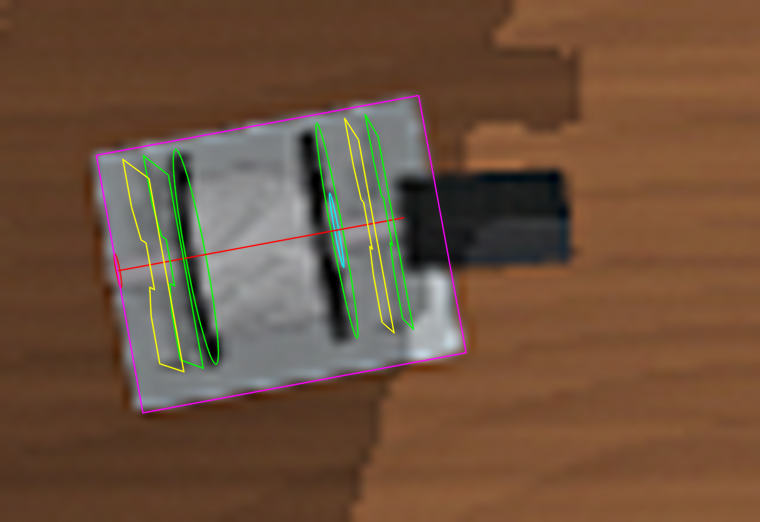

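View pics/side23o.png

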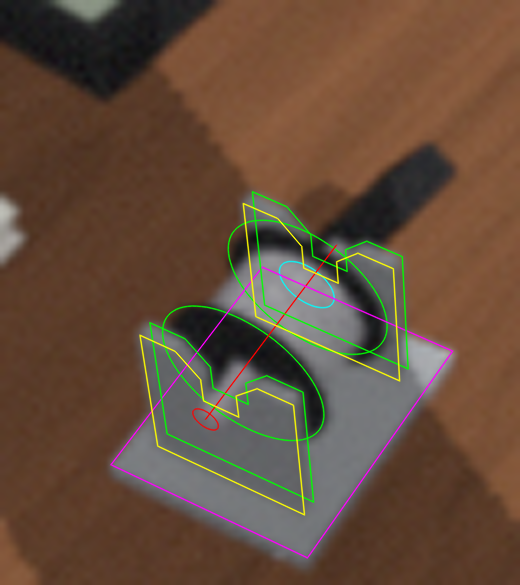

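>>> step_arm(
  rows=[
    [0,0,0,0,0,0],
    [0,0,0,0,0,0],
    [0,0,0,0,0,0],
    [0,0,0,0,0,0],
    [0,0,0,0,0,0],
    [0,0,0,0,0,0],
    [0,0,0,0,0,0],
    [0,0,0,0,0,0],
  ],
)

```text
t: 27.42
eef_pos: [591.8, -349.8, 215.4]
tcp_rot: [-0.033, 1.56, 0.0]
ft_force: [0.5, 0.0, -0.1]
opening: 0.473
```

```bash
python3 -c "
from mv import *
for n,b in(('side',(255,180,355,270)),('top',(250,165,350,225))):
    im=env.read_camera(n); cv2.imwrite('pics/%s24.png'%n,im[:,:,::-1]); o=cv2.imread('pics/%s23.png'%n)[:,:,::-1]
    d=np.abs(im.astype(int)-o.astype(int))[b[1]:b[3],b[0]:b[2]]; print(n,d.max(),d.mean())
    g(im,*b,7,n+'24c.png')
"
```

```text
side 31 1.9356666666666666
top 51 1.0842222222222222
```

View pics/side24c.png

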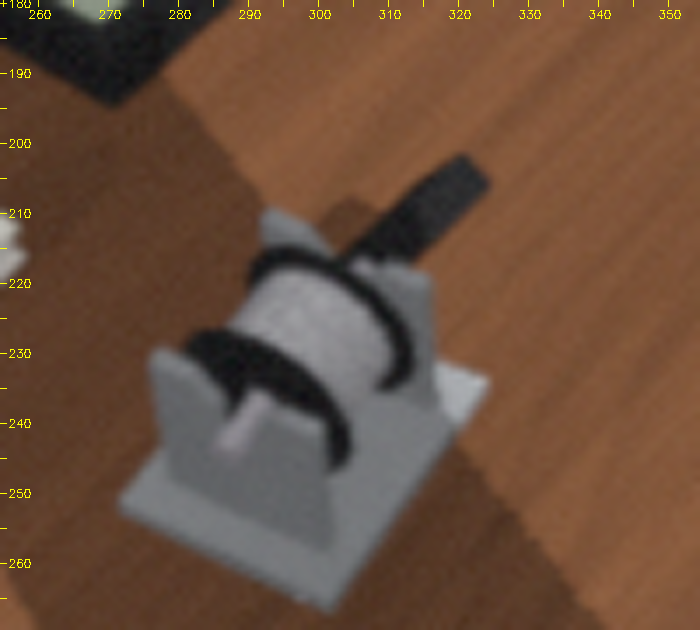

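View pics/side24.png

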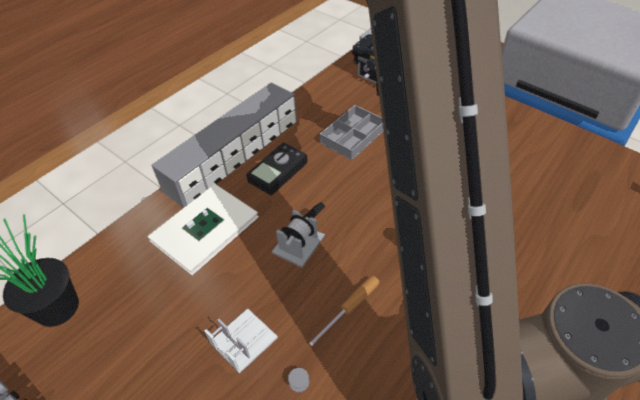

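The side view shows the rod lying in both slots, with its tip at about (287,242). The reel sits between the cheeks without touching them, at about (300,228). The scene hasn't moved for over a second, the bystanders are where they were, and the arm is well clear, so I'm handing in.

```bash
python3 -c "
from cell import env
print(env.job_done()); print(env.state()['t'])"
```

```text
the job is handed in; nothing more can be done
None
the job is handed in; nothing more can be done
```

The reel is hanging on the spindle in the grey stand, and I handed the job in at about 27.5 s; it gave no verdict.

**What I did**
- **Crook:** I gripped the spindle by its black block and found the rod set about 0.14 rad crooked. I turned the block to compensate.
- **Threading:** I fed the rod through the bore, and the collar pushed the reel against the sprung plate with about 3–4 N to bring it fully home.
- **Seating:** I lifted the reel slightly tip-up and lowered the rod into both slots. The wrist force changed from about −3 N to +1.5 N as the stand took the weight. I then let go and moved the arm clear.

**Last checks**
- **Rod and reel:** Both views show the rod lying in both slots. The reel sits between the cheeks with roughly 8 mm free on each side, and the neck is in the −y cheek.
- **Stillness and surroundings:** The side view showed no movement over about a second, and in it the bystanders still in view were in their places. The arm hid the jar, the red look-alike and the blue stand in that last picture. The top view changed slightly (mean about 1 grey level); I did not look at that picture again.

**What differed from expected**
- After I let go, the rod shifted about 1–2 mm within its slot play, and the free block rolled about its axis because the crooked rod leaves it off-balance. Both stayed seated.
- The arm hid the top view during threading and seating, so I aligned those steps with the side camera, the arm's measured pose and the force readings.

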